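# Load the bag-clip dispenser and lock its cover with the slotted cam

## Robot

A 7-joint arm with a two-finger parallel gripper is mounted at the origin on a cart in front of the work surface, level with it; the furniture and walls round the work are solid. World frame = base frame: x ahead of the robot, y to its left, z up, the work surface at z = 0. Lengths are in m, angles in rad, forces in N, time in s.
With the tool pointing down it reaches from about 0.35 to 0.9 m from the base axis. Payload 7.2 kg.
Tool frame: the origin (TCP) lies between the finger pads; the fingertips stand 19 mm ahead of it and the grasp point (between the pads) is the TCP (r.tip_extent is the distance from the TCP to the fingertips, in m); z points along the fingers, x is the direction in which the jaws open and shut, and the axes are right-handed (so a half turn about z gives the same grasp; the last joint's range is limited). The gripper opens to 85 mm and grips with 20 to 120 N. Pads are 22 mm wide; open, the fingers measure 114 mm over their backs; the gripper's body (76 mm by 85 mm) begins 54 mm behind the grasp point. The pads swing forward as they close: fully open they stand 13 mm farther back than shut.
Start: joints at [-1.34, 0.411, -0.013, 1.596, 0.006, 1.134, -0.082], TCP at [0.184, 0.597, 0.25] pointing down, gripper open.
Joint ranges: [-2.95, 2.95], [-0.29, 1.99], [-1.47, 1.44], [0.14, 2.54], [-1.03, 4.17], [0.13, 1.85], [-2.86, 2.86]. Speed limits (rad/s): [2.39, 2.39, 3.01, 3.01, 3.14, 3.14, 3.14].

## Interface

Orientations are given as [roll, pitch, yaw] about the fixed x, y, z axes, in that order (R = Rz(yaw) Ry(pitch) Rx(roll)).
In Python, from bench import r gives the robot as it stands.
- The arm moves only by the shell command python3 -m handwheel 'ROWS'. ROWS is JSON, a list of rows, each a list of 5 numbers: the opening, from 0 (shut) to 1 (fully open), then the shift along the world's x, y, z in m, then the turn about the world's z in degrees. In form: [[gripper, tx, ty, tz, spin], ...]. A call has 1 to 8 rows; each row is the pose to reach, as a shift and turn from the pose commanded when the call began; what a row does not reach only later rows make up. A row lasts 1/8 s, in which the tool goes at most 62.5 mm and 10.7 degrees, less where a joint would pass 70% of its speed; a pose out of reach is approached as far as the arm can. A call with a gripper value outside its range is refused whole. The fingers move at their own pace and stop on an object; the grip force is fixed at half the most. Time passes only in rows, so rows that repeat a pose let the fingers close. It gives the time, the measured TCP pose, the force and the opening at its end, in the units of the state.
- r.state(): the state, without advancing time (a new reading comes with each control period).
- r.read_camera(name): name is "scene" or "side" or "wrist"; returns a dict with "color" (384x512x3 uint8, red, green, blue), "fov_y" (degrees; the focal length in pixels is half the picture's height over the tangent of half this angle, whatever the lens; pixels are square), "cx", "cy" (the principal point, pixels), "R" (3x3) and "t" (3): a world point X has camera coordinates R X + t; the wrist camera has in their place "tool_from_camera" (4x4, takes a point from camera to tool coordinates, whose origin is the TCP and whose axes are the tool frame's). Camera axes: x right, y down, z forward; pixel columns grow to the right and rows downward; lengths in m; the calibration is good to about 2 mm. The wrist camera is an equidistant fisheye: a pixel r from the principal point sees the ray r / f radians off the axis. A picture is of the moment at which its call begins: read the wrist's pose just before it. There is no depth.
- r.job_done(): hands the job in, once; it reports no verdict.
The state is a dict: "time": time; "joint_pos": joint angles; "qvel": joint speeds; "tau": joint torques, N m; "tool_pos": TCP position; "tcp_rot": TCP orientation; "contact_force": force on the tool from outside, world axes, zero at the start; "torque": the same for the moment, N m; "width": opening from 0.0 (shut) to 1.0 (fully open).
Only numpy, scipy, OpenCV 4.12 (cv2) and the standard library are available. Lean on these libraries where they do the work, as an engineer would, in place of code of your own. Each camera call takes 0.05 s, during which the arm holds its last target.

## Task

Load the blue strip of bag clips into the dispenser's channel, pushing back the spring follower so that the strip sits flat, right down on the channel floor, held between the follower and the front lip, and let go of it. Then swing the cover rail fully shut, take the orange key from its stand, put its blade in the slot of the red cam lock and turn it clockwise until the cam stops in the locked position. Finally stand the key upright in its stand again, and leave the bottles, shakers and small bowls where they are.

Things in the scene. Friction and masses are not known exactly. Their poses are not given: they have to be found in the camera images.
- dispenser: Bag-clip dispenser, fixed: grey base 80 x 250 x 20 mm carrying a steel channel, like a big stapler. Origin on the worktop under the channel's centre line; y runs along the channel from the lock end (-y) to the hinge end (+y). Base y -135..+115. Lock: round boss, diameter 50, at x 0, y -110, top z 71. Hinge cheeks at y 85, x -35..+35, to z 64 (mm).
- loaded (a point): Where the centre of the loaded strip belongs (fixed on the dispenser, at its x 0, y -7, z 36 mm; same axes). Channel floor is 16 mm below; side walls reach 2 mm below this height, 32 mm apart inside. The front lip's inner face is 55 mm from here towards -y; the lip is 5 mm thick, its top 8 mm above the channel floor.
- follower (a joint): Spring follower, orange block 28 wide, 18 long, top at z 52 mm, in the channel at the hinge end; m, 0 = at rest, front face at dispenser y = +38 mm; grows to 0.034 as it is pushed to +y. Spring force 2.5 N at 0, rising 0.07 N per mm. With the strip loaded it reads about 0.010.
- rail (a joint): Aluminium cover rail, 48 wide, 168 long, 3 thick, with skirts 11 mm deep; hinge axis along dispenser x at y +85, z 57 mm. Rad: 0 = shut, level towards -y over the channel, top at z 59; grows as it opens; 1.57 = upright, more = leaning back; stops at 1.85. Stiff hinge (0.15 N m): it stays where it is left and must be pushed all the way down.
- rail_end (a point): Free end of the cover rail, mid-width, 166 mm from its hinge axis.
- cam (a joint): Red slotted cam lock in the boss, disc diameter 41 mm. Rad: 0 = unlocked (steel tongue points to dispenser -x); grows as it is turned clockwise seen from above; stops at 1.571 = locked, tongue along dispenser +y over the end of the shut rail. Turning takes about 0.1 N m. It may start a little turned.
- slot (a point): Centre of the cam's slot at its top face, z = 71 mm. The slot runs along this frame's x axis (turns with the cam), right across the disc: 41 long between the collar walls, 7 wide (11 at the mouth), floor 12.5 mm below this point.
- strip_center (a point): Centre of the strip of bag clips: a rigid blue bar of thin plates, 26 wide (x), 110 long (y), 32 high (z) mm, 0.1 to 0.21 kg. It starts upright on the worktop; either end may face the follower.
- key_grip (a point): Centre of the lock key's orange bar handle, 18 thick (x), 70 long (y), 36 high (z) mm; the key stands upright, handle on top. Below it a round shaft of diameter 14, then a flat steel blade 32 wide (along y), 4.5 thick (x), 15 high, its last 3 mm narrowed to 28 x 2.8. The blade's lower edge is 77 mm below this point. 0.08 to 0.17 kg.
- key_tip (a point): Middle of the lower edge of the key's blade; axes as key_grip.
- stand: Black key stand, fixed; base 70 x 80 x 6 mm, upright socket 39 x 60 outside, top z 54; well 17 (x) x 39 (y), mouth flared to 24 (x) above z 46, narrowed to 8 (x) for the blade below z 16, floor z 6 mm. Origin on the worktop under the well's centre. The key stands in the well, handle along y of this frame (either way round), its handle's centre at z 83.
- orange_bottle: Bystander: squeeze bottle, all orange, 62 dia x 225 tall (mm). Origin at the centre of its underside.
- yellow_bottle: Bystander: squeeze bottle with pale yellow-green filling and orange cap, 62 dia x 225 tall (mm). Origin at the centre of its underside.
- red_bottle: Bystander: dark red squeeze bottle with white cap, 67 dia x 222 tall (mm). Origin at the centre of its underside.
- front_bottle: Bystander: squeeze bottle, all orange, 62 dia x 225 tall, at the front edge (mm). Origin at the centre of its underside.
- salt_shaker: Bystander: shaker with white filling and grey cap, 44 dia x 90 tall (mm). Origin at the centre of its underside.
- chilli_shaker: Bystander: shaker with dark filling and grey cap, 44 dia x 90 tall (mm). Origin at the centre of its underside.
- ramekin_a: Bystander: small white bowl with yellow sauce, 67 dia x 42 tall (mm). Origin at the centre of its underside.
- ramekin_b: Bystander: small white bowl with red sauce, 67 dia x 42 tall (mm). Origin at the centre of its underside.

How it is judged:
On the way, in this order (a step that is already met when the one before it is completed fails the run):
1. the strip is loaded: flat on the channel floor between follower and lip, let go (x of strip_center in the frame of dispenser between -0.006 and 0.006 m and y of strip_center in the frame of dispenser between -0.011 and -0.003 m and z of strip_center in the frame of dispenser between 0.032 and 0.04 m and angle between strip_center's own z axis and vertical below 0.12 rad and value of joint follower above 0.005 m and contact force between the fingers and anything else below 0.3 N), for 0.2 s.
2. the cover rail is shut (value of joint rail below 0.05 rad), for 0.2 s.
3. the cam is turned home with the key's blade in its slot (value of joint cam above 1.48 rad and distance between key_tip and slot below 0.018 m), for 0.1 s.
At the end, for the whole second after the job is handed in: Strip flat in the channel between lip and follower (within 4 mm along and in height, 6 mm across), rail shut (under 0.05 rad), cam at its stop (over 1.48 rad), key upright in its stand (within about 10 mm, 0.15 rad), bystanders within 30 mm of where they stood (x of strip_center in the frame of dispenser between -0.006 and 0.006 m and y of strip_center in the frame of dispenser between -0.011 and -0.003 m and z of strip_center in the frame of dispenser between 0.032 and 0.04 m and angle between strip_center's own z axis and vertical below 0.12 rad and value of joint follower above 0.005 m and value of joint rail below 0.05 rad and value of joint cam above 1.48 rad and horizontal distance between key_grip and stand below 0.012 m and horizontal distance between key_tip and stand below 0.01 m and height (world z) of key_tip below 0.012 m and angle between key_tip's own z axis and vertical below 0.15 rad); the robot touches nothing.
It fails at once if a bottle is knocked over or moved more than 30 mm (distance of any of orange_bottle, yellow_bottle, red_bottle, front_bottle from where it was at the start of the episode above 0.03 m).
It fails at once if a shaker is knocked over or moved more than 30 mm (distance of any of salt_shaker, chilli_shaker from where it was at the start of the episode above 0.03 m).
It fails at once if a small bowl is knocked over or moved more than 30 mm (distance of any of ramekin_a, ramekin_b from where it was at the start of the episode above 0.03 m).
It also fails if it takes over 72 s, if anything falls off the work surface, if the arm or the gripper's body presses on something with over 40 N, if the wrist force passes 120 N, or if a joint passes its speed limit or range.

## Working session

There is one attempt and no reset: what is moved stays moved. The work goes in short steps, Python scripts to look and compute and a shell command to move; the robot and the scene stay as the last step left them, time stands still between calls to the robot, and variables do not carry over. Pictures are saved under pics/ and viewed, and the job is handed in when it is done.

```bash
ls; mkdir -p pics; python3 - <<'E'
from bench import r
import cv2
s=r.state();print(s)
for n in("scene","side","wrist"):
    c=r.read_camera(n);cv2.imwrite(f"pics/{n}0.png",c["color"][:,:,::-1])
    print(n,{k:v for k,v in c.items() if k!="color"})
E
```

```text
pics
{'time': 0.0, 'joint_pos': array([-1.34022825,  0.41194164, -0.01273873,  1.59706879,  0.00562688,
        1.13430557, -0.08218131]), 'qvel': array([ 2.54776752e-05, -1.25225785e-04,  5.33381074e-04, -9.59919673e-04,
        1.63130322e-04, -6.43467701e-04,  7.40111630e-05]), 'tau': array([-5.06991910e-04, -6.00633144e+01,  6.81853294e-01, -2.99412704e+01,
        1.37634072e-02,  1.09871218e-02,  3.10063501e-05]), 'tool_pos': array([0.1838544 , 0.59684228, 0.24941678]), 'tcp_rot': array([3.14145917e+00, 1.68219816e-03, 1.27210745e+00]), 'contact_force': array([ 0.51853835, -0.07459467,  0.19520684]), 'torque': array([ 0.01704117, -0.01512833, -0.02415057]), 'width': 0.9964803816064779}
scene {'fov_y': 48.093963937485746, 'cx': 260.5124466302574, 'cy': 188.48221371948515, 'R': array([[ 0.61464871, -0.78862967,  0.01643827],
       [-0.51932392, -0.42026499, -0.74409677],
       [ 0.59372522,  0.44882133, -0.66786958]]), 't': array([-0.33739497,  0.33233291,  1.10533864])}
side {'fov_y': 43.6736011461942, 'cx': 264.55260535066236, 'cy': 190.33184379683954, 'R': array([[-0.83478395, -0.55053067,  0.00719367],
       [-0.4411788 ,  0.66103999, -0.60694925],
       [ 0.32938887, -0.50984518, -0.79470803]]), 't': array([0.43903536, 0.28778514, 1.50038816])}
wrist {'fov_y': 65.70646984690485, 'cx': 251.4873045431629, 'cy': 195.84719338697823, 'tool_from_camera': array([[ 9.99999863e-01, -5.22350554e-04, -4.05087372e-05,
         8.10112340e-05],
       [ 5.15154274e-04,  9.66243794e-01,  2.57628931e-01,
        -6.47965086e-02],
       [-9.54312986e-05, -2.57628916e-01,  9.66243930e-01,
        -1.23885584e-01],
       [ 0.00000000e+00,  0.00000000e+00,  0.00000000e+00,
         1.00000000e+00]])}
```

View pics/scene0.png

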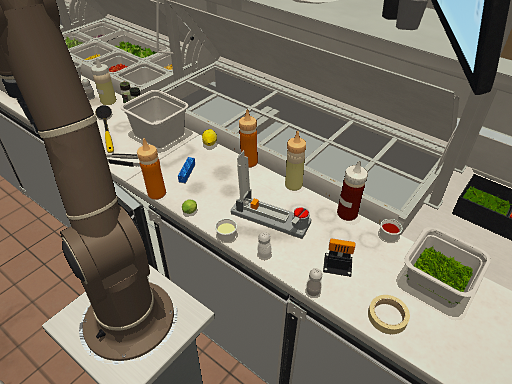

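View pics/side0.png

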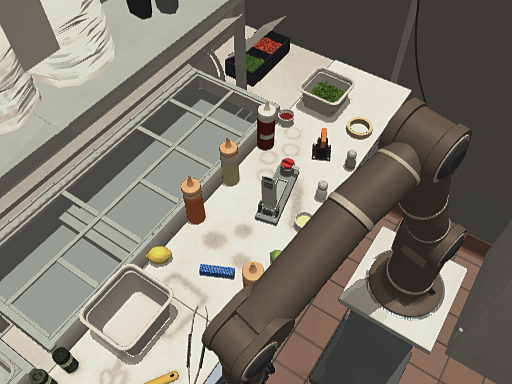

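View pics/wrist0.png

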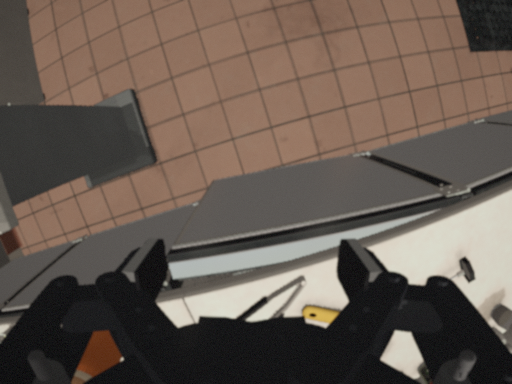

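The scene view shows the blue strip at about (186,170), the dispenser at (270,212) with its rail upright at (243,175), the key in its stand at (340,255), and the shakers at (264,245) and (314,280). Next I'll enlarge these areas.

```bash
cat > h.py <<'E'
import numpy as np,cv2
from bench import r
def f(c): return 192/np.tan(np.radians(c["fov_y"]/2))
def ray(c,u,v,s=None):
    F=f(c)
    if "R" in c:
        d=np.array([(u-c["cx"])/F,(v-c["cy"])/F,1]); return -c["R"].T@c["t"], c["R"].T@d
    from scipy.spatial.transform import Rotation as Ro
    a=np.array([u-c["cx"],v-c["cy"]]);rr=np.hypot(*a);th=rr/F
    d=np.array([*(a/max(rr,1e-9)*np.sin(th)),np.cos(th)])
    T=c["tool_from_camera"];Rt=Ro.from_euler("xyz",s["tcp_rot"]).as_matrix()
    return Rt@T[:3,3]+s["tool_pos"], Rt@T[:3,:3]@d
def pl(c,u,v,z,s=None):
    o,d=ray(c,u,v,s); return (o+d*(z-o[2])/d[2]).round(4)
def proj(c,X,s=None):
    X=np.atleast_2d(X)
    if "R" in c:
        p=X@c["R"].T+c["t"];return p[:,:2]/p[:,2:]*f(c)+[c["cx"],c["cy"]]
    from scipy.spatial.transform import Rotation as Ro
    T=c["tool_from_camera"];Rt=Ro.from_euler("xyz",s["tcp_rot"]).as_matrix()
    p=((X-s["tool_pos"])@Rt-T[:3,3])@T[:3,:3]
    n=np.linalg.norm(p[:,:2],axis=1);th=np.arctan2(n,p[:,2])
    return p[:,:2]/n[:,None]*th[:,None]*f(c)+[c["cx"],c["cy"]]
def crop(img,x0,y0,w,h,k,name):
    cv2.imwrite(name,cv2.resize(img[y0:y0+h,x0:x0+w,::-1],None,fx=k,fy=k,interpolation=cv2.INTER_CUBIC))
def tri(*rays):
    A=0;b=0
    for o,d in rays:
        d=d/np.linalg.norm(d);P=np.eye(3)-np.outer(d,d);A=A+P;b=b+P@o
    return np.linalg.solve(A,b)
E
python3 - <<'E'
from h import *
import pickle
D={}
for n in("scene","side"): D[n]=r.read_camera(n)
pickle.dump(D,open("c0.pkl","wb"))
crop(D["scene"]["color"],160,140,100,75,8,"pics/s_strip.png")
crop(D["scene"]["color"],220,140,100,100,6,"pics/s_disp.png")
crop(D["scene"]["color"],300,225,80,75,8,"pics/s_key.png")
crop(D["side"]["color"],245,150,80,80,7,"pics/d_disp.png")
crop(D["side"]["color"],190,250,80,50,8,"pics/d_strip.png")
crop(D["side"]["color"],300,115,70,60,8,"pics/d_key.png")
E
```

```text
(no output)
```

View pics/s_strip.png

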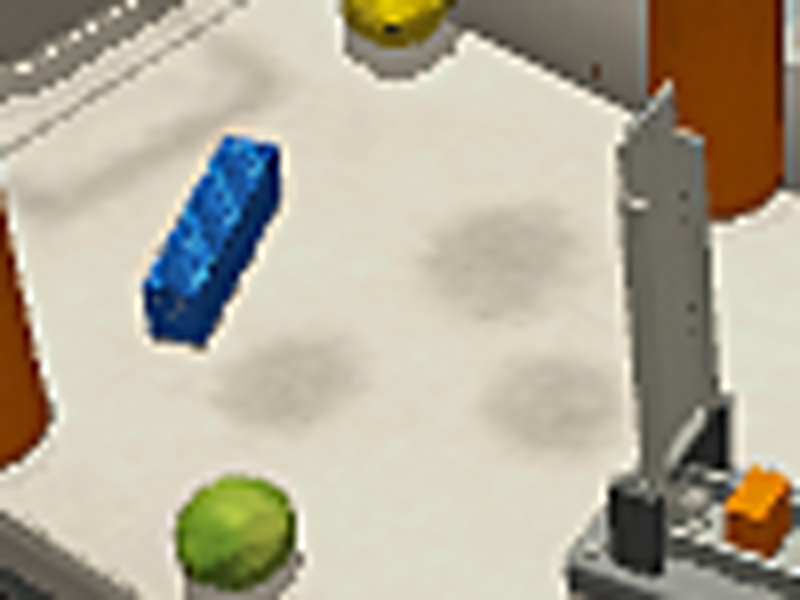

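View pics/s_disp.png

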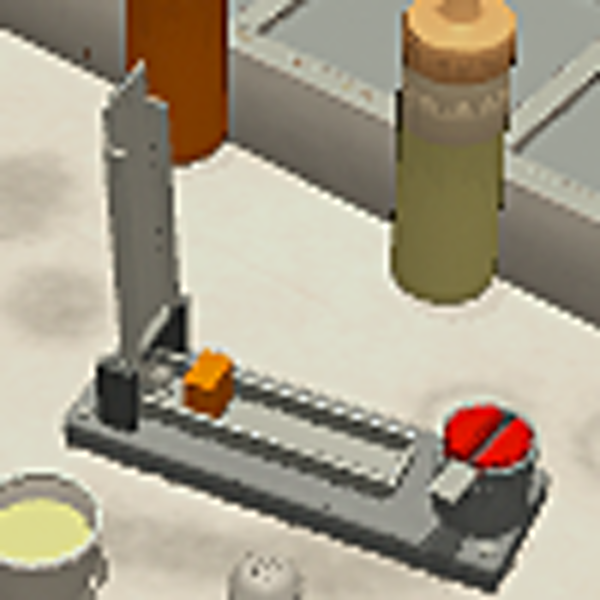

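View pics/s_key.png

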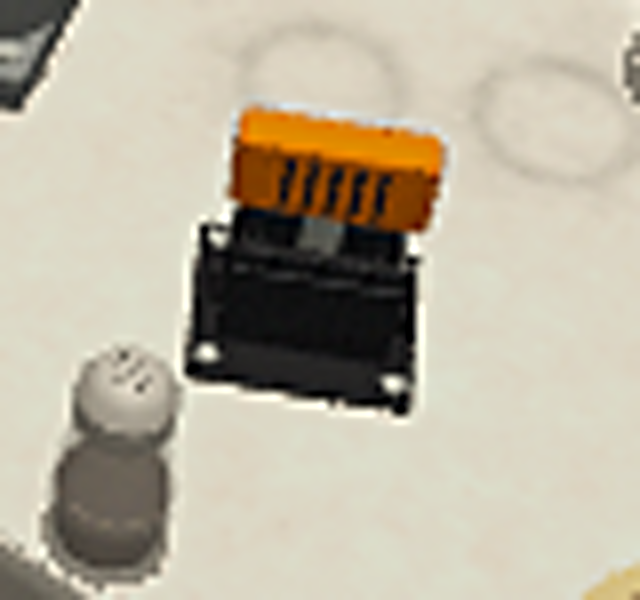

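View pics/d_disp.png

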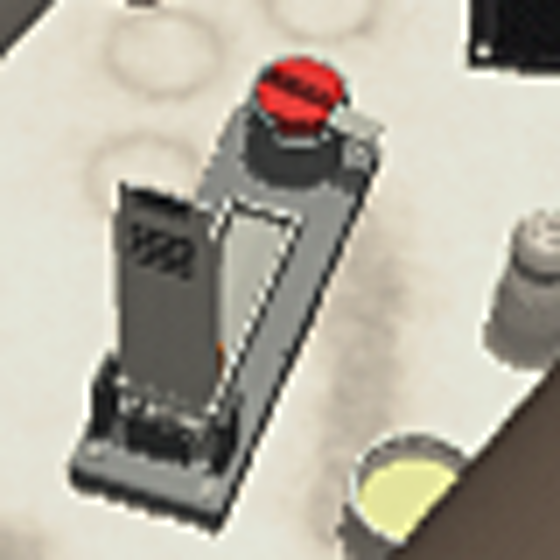

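View pics/d_strip.png

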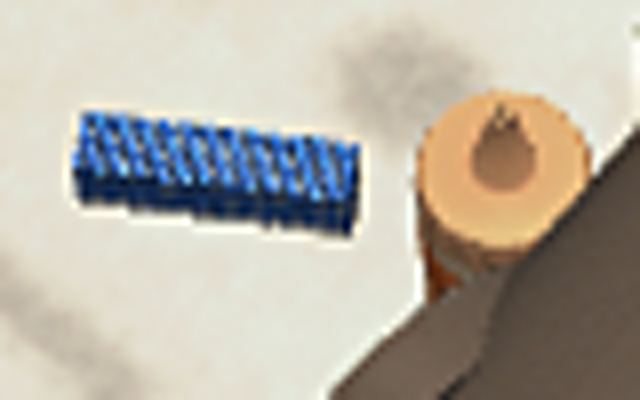

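View pics/d_key.png

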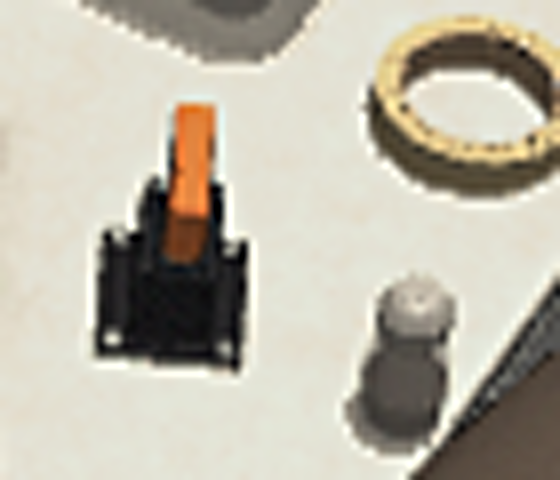

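```bash
python3 - <<'E'
from h import *
import pickle
D=pickle.load(open("c0.pkl","rb"));S=D["scene"];d=D["side"]
def P(c,pts,x0,y0,k,z):
    return np.array([pl(c,x0+(u+.5)/k-.5,y0+(v+.5)/k-.5,z) for u,v in pts])
print("strip S",P(S,[(230,135),(280,148),(200,300),(148,285)],160,140,8,.032))
print("strip d",P(d,[(85,112),(358,147),(350,203),(78,172)],190,250,8,.032))
print("cam",P(S,[(489,436)],220,140,6,.071),P(d,[(300,95)],245,150,7,.071))
print("slot ends S",P(S,[(465,462),(515,412)],220,140,6,.071)," d",P(d,[(262,85),(335,103)],245,150,7,.071))
print("base S",P(S,[(68,428),(495,578),(548,480)],220,140,6,.02))
print("base d",P(d,[(72,465),(215,515),(378,160)],245,150,7,.02))
print("key top S",P(S,[(242,108),(443,138),(438,172),(235,145)],300,225,8,.101))
print("key top d",P(d,[(180,104),(214,106),(205,212),(170,208)],300,115,8,.101))
print("stand base S",P(S,[(185,370),(408,405)],300,225,8,.006))
print("stand base d",P(d,[(97,352),(238,362),(248,238),(103,228)],300,115,8,.006))
# bystanders (approx)
for n,c,p,z in [("front cap S",S,(148,143),.2),("front cap d",d,(190+505/8,250+140/8),.2),("salt",S,(264,236),.09),("chilli",S,(314,271),.09),("ramA",S,(226,228),.04),("ramB",S,(390,228),.04),("yb",S,(295,188),0),("ob",S,(249,163),0),("rb",S,(349,216),0)]:
    print(n,pl(c,*p,z))
E
```

```text
strip S [[0.5488 0.3322 0.032 ]
 [0.5562 0.308  0.032 ]
 [0.4588 0.2602 0.032 ]
 [0.4518 0.2846 0.032 ]]
strip d [[0.5601 0.3144 0.032 ]
 [0.4623 0.2678 0.032 ]
 [0.4508 0.2892 0.032 ]
 [0.5462 0.3366 0.032 ]]
cam [[ 0.534  -0.1657  0.071 ]] [[ 0.5344 -0.1595  0.071 ]]
slot ends S [[ 0.5112 -0.1666  0.071 ]
 [ 0.5566 -0.1664  0.071 ]]  d [[ 0.554  -0.1545  0.071 ]
 [ 0.5169 -0.1648  0.071 ]]
base S [[ 0.4431  0.0376  0.02  ]
 [ 0.4969 -0.1991  0.02  ]
 [ 0.5713 -0.1826  0.02  ]]
base d [[ 0.5233  0.0639  0.02  ]
 [ 0.4501  0.0499  0.02  ]
 [ 0.4985 -0.1828  0.02  ]]
key top S [[ 0.4738 -0.2985  0.101 ]
 [ 0.5052 -0.3593  0.101 ]
 [ 0.4907 -0.3654  0.101 ]
 [ 0.4579 -0.3053  0.101 ]]
key top d [[ 0.5066 -0.3549  0.101 ]
 [ 0.493  -0.3625  0.101 ]
 [ 0.4639 -0.3016  0.101 ]
 [ 0.4783 -0.295   0.101 ]]
stand base S [[ 0.4348 -0.3122  0.006 ]
 [ 0.4709 -0.3817  0.006 ]]
stand base d [[ 0.4974 -0.2786  0.006 ]
 [ 0.4392 -0.31    0.006 ]
 [ 0.4733 -0.3822  0.006 ]
 [ 0.5347 -0.349   0.006 ]]
front cap S [0.374  0.3097 0.2   ]
front cap d [0.3621 0.3076 0.2   ]
salt [ 0.3742 -0.1467  0.09  ]
chilli [ 0.3595 -0.3214  0.09  ]
ramA [ 0.3642 -0.012   0.04  ]
ramB [ 0.6744 -0.3976  0.04  ]
yb [ 0.6818 -0.0477  0.    ]
ob [0.689  0.1631 0.    ]
rb [ 0.6797 -0.261   0.    ]
```

```bash
python3 -m handwheel '[[1,0,0,0.06,10],[1,0.04,-0.01,0.1,20],[1,0.09,-0.05,0.1,30],[1,0.135,-0.09,0.1,40],[1,0.18,-0.135,0.1,43],[1,0.225,-0.18,0.1,43],[1,0.27,-0.22,0.1,43],[1,0.305,-0.26,0.08,43]]'; python3 -m handwheel '[[1,0.015,-0.03,-0.03,0],[1,0.015,-0.04,-0.08,0],[1,0.015,-0.04,-0.08,0],[1,0.015,-0.04,-0.08,0]]'
python3 - <<'E'
from h import *
s=r.state();c=r.read_camera("wrist");print(s["time"],s["tool_pos"],s["tcp_rot"],s["joint_pos"],s["contact_force"])
cv2.imwrite("pics/w1.png",c["color"][:,:,::-1])
import pickle;pickle.dump((s,c),open("w1.pkl","wb"))
c=r.read_camera("side");cv2.imwrite("pics/d1.png",c["color"][:,:,::-1])
E
```

```text
time: 1.25
tool_pos: [0.4914, 0.3356, 0.3315]
tcp_rot: [3.138, -0.0, 2.021]
contact_force: [-0.3, 0.5, -0.1]
width: 1.001
time: 1.75
tool_pos: [0.5043, 0.2987, 0.252]
tcp_rot: [3.14, -0.001, 2.024]
contact_force: [0.2, 0.5, 0.4]
width: 1.002
1.75 [0.50428972 0.2986679  0.25198565] [ 3.13991933e+00 -7.46804116e-04  2.02360439e+00] [-0.6498443   0.34151101  0.04263452  1.69635165 -0.01653269  1.10230222
  1.42137464] [0.17919413 0.5092477  0.44153132]
```

View pics/w1.png

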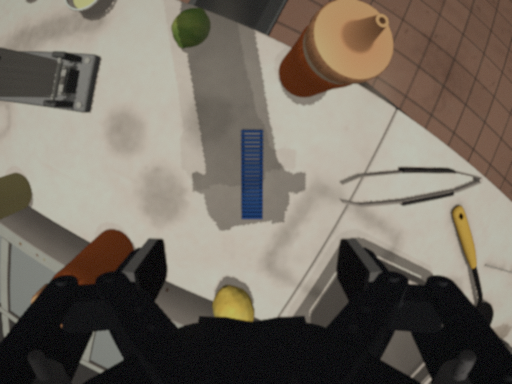

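View pics/d1.png

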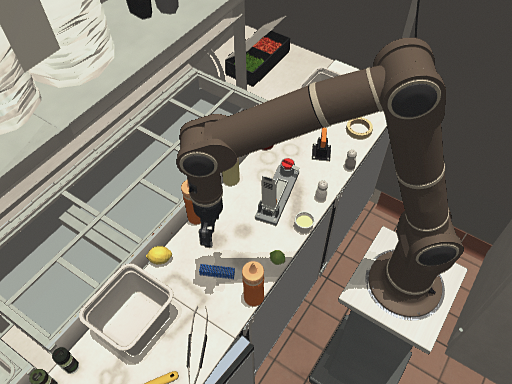

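In the wrist view the strip's top face spans columns 242–263 and rows 129–219, standing almost straight up in the image. The rail and hinge of the dispenser are at the upper left.

```bash
python3 - <<'E'
from h import *
import pickle
s,c=pickle.load(open("w1.pkl","rb"))
crop(c["color"],225,115,60,120,5,"pics/w1c.png")
q=np.array([pl(c,u,v,.032,s) for u,v in [(242,129),(263,129),(263,219),(242,219)]]);print(q,q.mean(0))
a=q[0]+q[1]-q[2]-q[3];print(np.degrees(np.arctan2(a[1],a[0])),np.degrees(s["tcp_rot"][2]))
b=c["color"].astype(int);m=(b[:,:,2]>b[:,:,0]+50)&(b[:,:,2]>b[:,:,1]+30);m[:110]=0;m[240:]=0;m[:,:220]=0;m[:,290:]=0
ys,xs=np.nonzero(m);print(xs.min(),xs.max(),ys.min(),ys.max(),cv2.minAreaRect(np.c_[xs,ys].astype(np.float32)))
E
```

```text
[[0.4621 0.2661 0.032 ]
 [0.4516 0.2878 0.032 ]
 [0.5491 0.3362 0.032 ]
 [0.5603 0.313  0.032 ]] [0.505775 0.300775 0.032   ]
-154.03531410135605 115.94399118856511
242 261 131 217 ((251.49996948242188, 173.99996948242188), (85.99998474121094, 18.999996185302734), 90.0)
```

View pics/w1c.png

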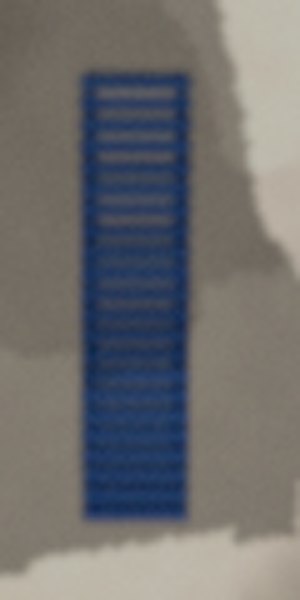

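```bash
python3 -m handwheel '[[1,0.001,0.001,-0.06,0],[1,0.001,0.002,-0.12,0],[1,0.001,0.002,-0.17,0],[1,0.001,0.002,-0.19,0],[1,0.001,0.002,-0.19,0],[1,0.001,0.002,-0.19,0]]'
python3 - <<'E'
from h import *
print(r.tip_extent)
s=r.state();c=r.read_camera("wrist");print(s["time"],s["tool_pos"],s["tcp_rot"])
cv2.imwrite("pics/w2.png",c["color"][:,:,::-1])
c=r.read_camera("side");crop(c["color"],170,200,100,100,6,"pics/d2.png")
E
```

```text
time: 2.6
tool_pos: [0.5061, 0.3005, 0.0622]
tcp_rot: [3.139, -0.001, 2.023]
contact_force: [-0.3, 0.2, 0.5]
width: 0.999
0.019
2.6 [0.50610546 0.30054845 0.06217401] [ 3.13858369e+00 -5.93365764e-04  2.02306626e+00]
```

View pics/w2.png

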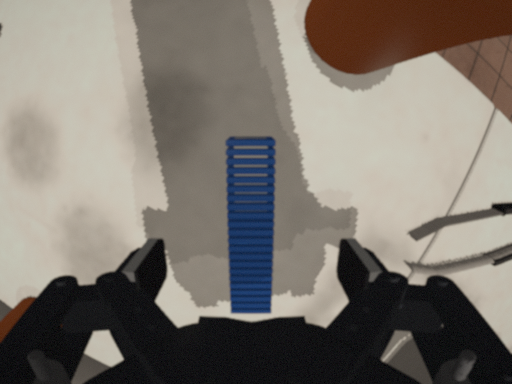

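View pics/d2.png

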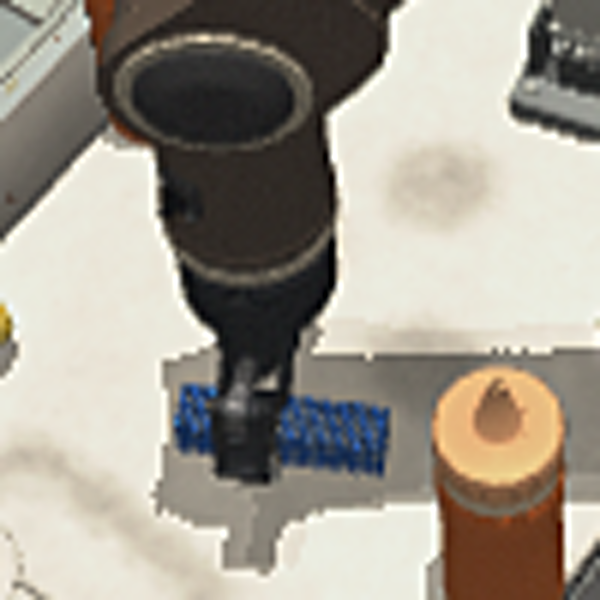

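```bash
python3 - <<'E'
from h import *
s=r.state();c=r.read_camera("wrist")
q=np.array([pl(c,u,v,.032,s) for u,v in [(226,137),(275,137),(271,313),(231,313)]]);print(q,q.mean(0), np.linalg.norm(q[0]+q[1]-q[2]-q[3])/2)
print(s["tool_pos"])
E
python3 -m handwheel '[[1,0,0,-0.02,0],[1,0,0,-0.026,0],[1,0,0,-0.026,0],[0,0,0,-0.026,0],[0,0,0,-0.026,0],[0,0,0,-0.026,0],[0,0,0,-0.026,0],[0,0,0,-0.026,0]]'
```

```text
[[0.4623 0.2643 0.032 ]
 [0.4512 0.2871 0.032 ]
 [0.5491 0.3349 0.032 ]
 [0.5603 0.3119 0.032 ]] [0.505725 0.29955  0.032   ] 0.10894720051474478
[0.50606114 0.30028779 0.06224356]
time: 3.75
tool_pos: [0.5053, 0.2996, 0.0348]
tcp_rot: [3.141, -0.0, 2.022]
contact_force: [-0.5, 0.1, 5.4]
width: 0.289
```

```bash
python3 -m handwheel '[[0,0,0,0.03,0],[0,0,0,0.08,0],[0,0,0,0.12,0],[0,0,0,0.15,0],[0,0,0,0.15,0],[0,0,0,0.15,0]]'
python3 - <<'E'
from h import *
s=r.state();c=r.read_camera("wrist");print(s["time"],s["tool_pos"],s["tcp_rot"],s["contact_force"])
cv2.imwrite("pics/w3.png",c["color"][:,:,::-1])
c=r.read_camera("side");crop(c["color"],150,150,120,120,5,"pics/d3.png")
E
```

```text
time: 4.5
tool_pos: [0.5043, 0.2989, 0.183]
tcp_rot: [-3.14, 0.0, 2.023]
contact_force: [-0.2, -0.6, -1.7]
width: 0.289
4.5 [0.50427216 0.29888422 0.18301235] [-3.13970944e+00  2.57830237e-04  2.02260122e+00] [-0.18438912 -0.59373409 -1.65872466]
```

View pics/w3.png

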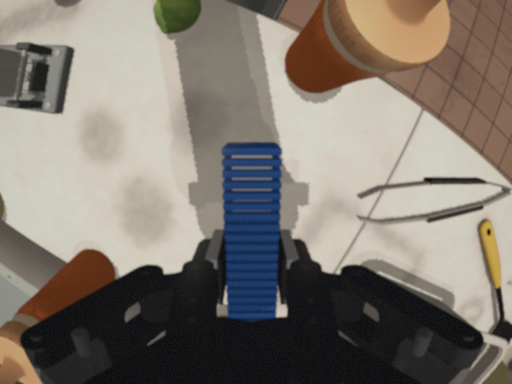

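View pics/d3.png

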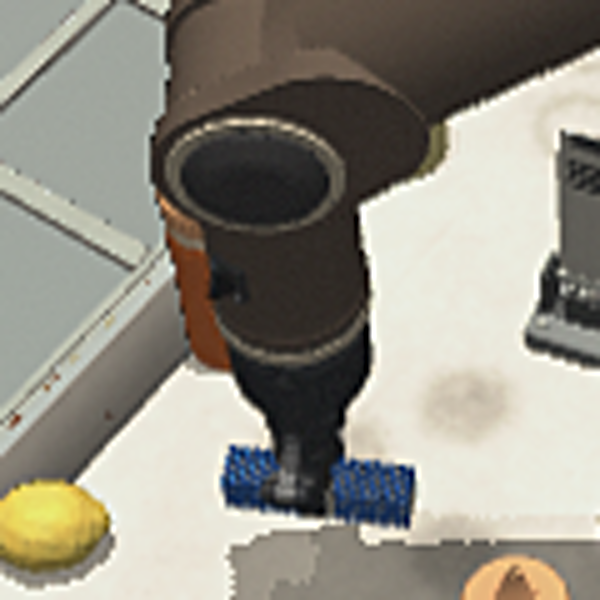

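```bash
python3 -m handwheel '[[0,0,0,0.06,-5],[0,0,-0.01,0.12,-15],[0,0,-0.05,0.16,-25],[0,0.005,-0.1,0.16,-35],[0,0.01,-0.16,0.16,-45],[0,0.015,-0.22,0.16,-55],[0,0.02,-0.28,0.16,-65],[0,0.03,-0.34,0.16,-75]]'; python3 -m handwheel '[[0,0.0,-0.05,0,-10],[0,0.01,-0.1,0,-20],[0,0.015,-0.15,0,-28],[0,0.015,-0.19,0,-28],[0,0.015,-0.19,0,-28],[0,0.015,-0.19,0,-28],[0,0.015,-0.19,0,-28]]'
python3 - <<'E'
from h import *
s=r.state();c=r.read_camera("wrist");print(s["time"],s["tool_pos"],s["tcp_rot"],s["contact_force"],s["joint_pos"])
cv2.imwrite("pics/w4.png",cv2.resize(c["color"][:,:,::-1],None,fx=1.5,fy=1.5,interpolation=cv2.INTER_CUBIC))
import pickle;pickle.dump((s,c),open("w4.pkl","wb"))
E
```

```text
time: 5.6
tool_pos: [0.5344, -0.0425, 0.3433]
tcp_rot: [-3.141, 0.001, 0.708]
contact_force: [1.2, 0.1, -2.7]
width: 0.285
time: 6.48
tool_pos: [0.5503, -0.2292, 0.3437]
tcp_rot: [-3.141, 0.001, 0.227]
contact_force: [0.4, -0.6, -1.2]
width: 0.288
6.475 [ 0.55028991 -0.22917651  0.34373695] [-3.14067343e+00  5.74344936e-04  2.26943813e-01] [ 0.44568017 -0.55419112 -1.22376261] [-0.13683924  0.32687369  0.60517849  1.56637494 -0.19063653  1.30894705
  0.72018738]
```

View pics/w4.png

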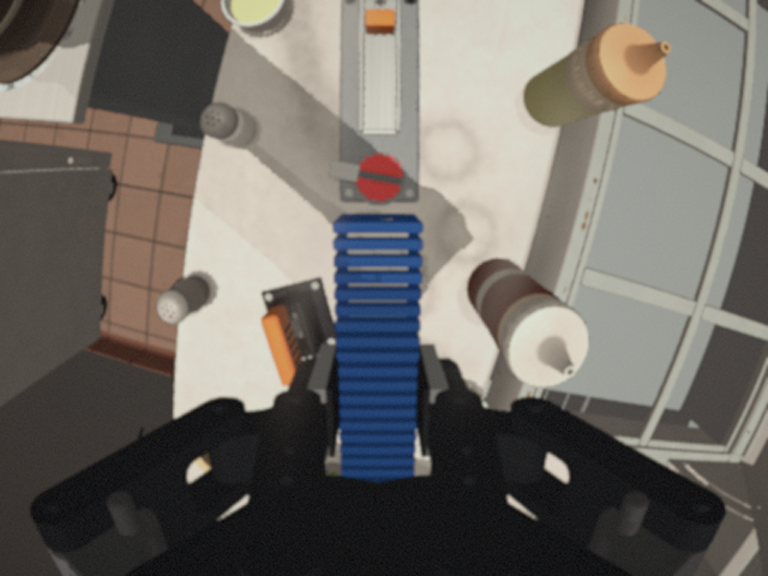

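The wrist view looks straight down the dispenser: lock disc near (253,118), channel columns about 240–267 and follower at (253,13) in original pixels. The key and stand are at the lower left, near (190,225). I'll enlarge this.

```bash
python3 - <<'E'
from h import *
import pickle
s,c=pickle.load(open("w4.pkl","rb"))
crop(c["color"],215,0,80,145,4,"pics/w4a.png")
crop(c["color"],165,180,70,85,7,"pics/w4b.png")
E
```

```text
(no output)
```

View pics/w4a.png

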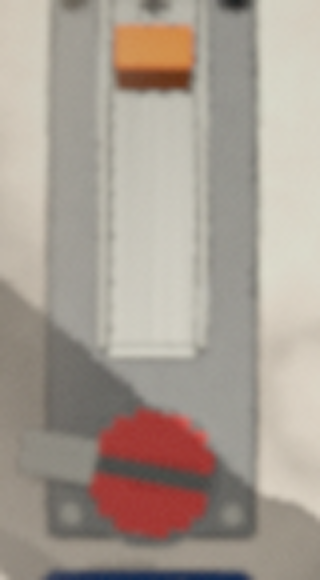

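View pics/w4b.png

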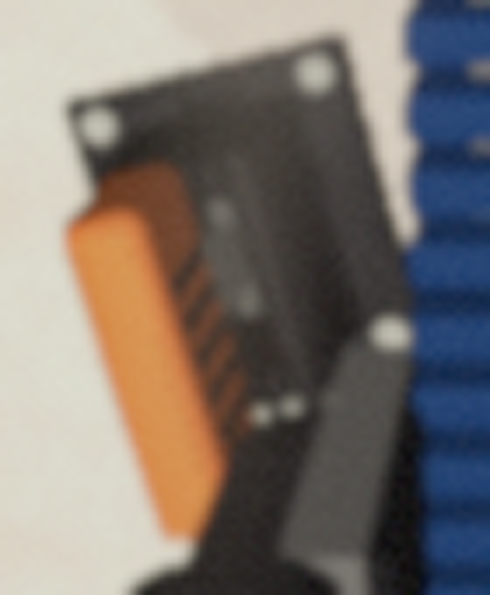

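```bash
python3 - <<'E'
from h import *
import pickle
s,c=pickle.load(open("w4.pkl","rb"))
g=lambda u,v,z,x0=215,y0=0,k=4:pl(c,x0+(u+.5)/k-.5,y0+(v+.5)/k-.5,z,s)
L1,L2=g(49,150,.02),g(48,500,.02);R1,R2=g(259,150,.02),g(257,500,.02)
bl,br=g(48,538,.02),g(257,538,.02)
cam=g(153,473,.071);fl,fr=g(117,56,.052),g(192,56,.052)
lip=g(153,350,.028);wl,wr=g(110,200,.034),g(197,200,.034)
sl=[g(98,465,.071),g(210,488,.071)];tg=[g(22,452,.071),g(98,465,.071)]
for n in "L1 L2 R1 R2 bl br cam fl fr lip wl wr".split(): print(n,eval(n))
M1=(L1+R1)/2;M2=(L2+R2)/2;d=M1-M2;print("axis yaw",np.degrees(np.arctan2(-d[0],d[1])), "width",np.linalg.norm(L1-R1))
F=(fl+fr)/2;d=F-cam;print("cam->follower",np.linalg.norm(d[:2]),np.degrees(np.arctan2(-d[0],d[1])))
d=sl[1]-sl[0];print("slot",sl,np.degrees(np.arctan2(d[1],d[0])),np.linalg.norm(d))
a=np.radians(np.degrees(np.arctan2(-(F-cam)[0],(F-cam)[1])))
yv=np.array([-np.sin(a),np.cos(a)]);xv=np.array([np.cos(a),np.sin(a)])
for n,dy in (("cam",110),("F",-38),):
    print(n,"->origin",eval(n)[:2]+yv*dy/1000)
for n in "bl br lip wl wr L1 R1".split():
    v=eval(n)[:2]-(cam[:2]+yv*.110); print(n,v@xv,v@yv)
# strip in tool frame
from scipy.spatial.transform import Rotation as Ro
Rt=Ro.from_euler("xyz",s["tcp_rot"]).as_matrix()
zt=s["tool_pos"][2]-.0348+.032
q=[pl(c,u/1.5,v/1.5,zt,s) for u,v in [(334,215),(422,215),(414,480),(342,480)]]
for p in q: print((Rt.T@(p-s["tool_pos"])).round(4))
gk=lambda u,v,z:g(u,v,z,165,180,7)
k=[gk(68,235,.101),gk(140,208,.101),gk(232,470,.101),gk(165,535,.101)]
print("key",k); 
print("stand",gk(68,103,.006),gk(343,40,.006))
E
```

```text
L1 [ 0.4715 -0.0509  0.02  ]
L2 [ 0.5015 -0.1828  0.02  ]
R1 [ 0.548  -0.0331  0.02  ]
R2 [ 0.5776 -0.1652  0.02  ]
bl [ 0.5046 -0.1968  0.02  ]
br [ 0.581  -0.1791  0.02  ]
cam [ 0.5374 -0.1645  0.071 ]
fl [ 0.491  -0.0189  0.052 ]
fr [ 0.5165 -0.0129  0.052 ]
lip [ 0.5272 -0.1199  0.028 ]
wl [ 0.4996 -0.0689  0.034 ]
wr [ 0.5301 -0.0619  0.034 ]
axis yaw 12.721691137244331 width 0.07854355479604938
cam->follower 0.15236233950684797 12.759262189486048
slot [array([ 0.5191, -0.1659,  0.071 ]), array([ 0.5568, -0.165 ,  0.071 ])] 1.367544004457595 0.03771074117542635
cam ->origin [ 0.51310594 -0.05721627]
F ->origin [ 0.51214249 -0.05296165]
bl -0.03912367727677265 -0.13425835683518025
br 0.03929888461532111 -0.133868759247009
lip -9.799009419462179e-05 -0.06424860222964286
wl -0.015752842912287467 -0.008412363251324752
wr 0.01553999503856135 -0.008321297440410406
L1 -0.039183567404671285 0.015349184462618591
R1 0.03935861066067771 0.01581422720368787
[-0.0121 -0.0544  0.0029]
[ 0.013  -0.0543  0.0029]
[0.0133 0.0373 0.0028]
[-0.0123  0.0372  0.0028]
key [array([ 0.4631, -0.307 ,  0.101 ]), array([ 0.476 , -0.2984,  0.101 ]), array([ 0.5022, -0.3474,  0.101 ]), array([ 0.4912, -0.365 ,  0.101 ])]
stand [ 0.4392 -0.3113  0.006 ] [ 0.5002 -0.282   0.006 ]
```

```bash
python3 -m handwheel '[[0,-0.01,0.05,-0.05,0],[0,-0.02,0.1,-0.11,0],[0,-0.033,0.152,-0.165,0],[0,-0.033,0.152,-0.22,0],[0,-0.033,0.152,-0.24,0],[0,-0.033,0.152,-0.24,0],[0,-0.033,0.152,-0.24,0],[0,-0.033,0.152,-0.24,0]]'
cat > look.py <<'E'
from h import *
import sys,pickle
t=sys.argv[1]
s=r.state();c=r.read_camera("wrist");print(s["time"],s["tool_pos"].round(4),np.degrees(s["tcp_rot"]).round(2),s["contact_force"].round(2),s["width"])
cv2.imwrite(f"pics/{t}w.png",cv2.resize(c["color"][:,:,::-1],None,fx=1.5,fy=1.5,interpolation=cv2.INTER_CUBIC))
D={"s":s,"wrist":c}
for n in ("scene","side"): D[n]=r.read_camera(n)
pickle.dump(D,open(t+".pkl","wb"))
a=[int(x) for x in sys.argv[2:]]
if len(a)>=4: crop(D["scene"]["color"],*a[:4],5,f"pics/{t}s.png")
if len(a)>=8: crop(D["side"]["color"],*a[4:8],5,f"pics/{t}d.png")
E
python3 look.py a 210 130 120 110 230 130 120 110
```

```text
time: 7.52
tool_pos: [0.5185, -0.0794, 0.1064]
tcp_rot: [3.141, -0.004, 0.224]
contact_force: [-0.3, -0.5, -1.5]
width: 0.285
7.525 [ 0.5185 -0.0794  0.1064] [179.95  -0.21  12.84] [-0.34 -0.48 -1.45] 0.2849696170316029
```

View pics/aw.png

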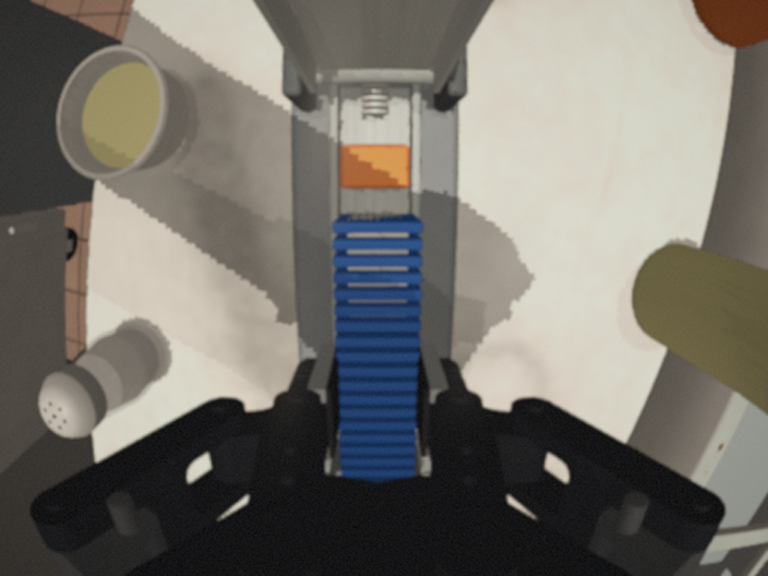

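View pics/as.png

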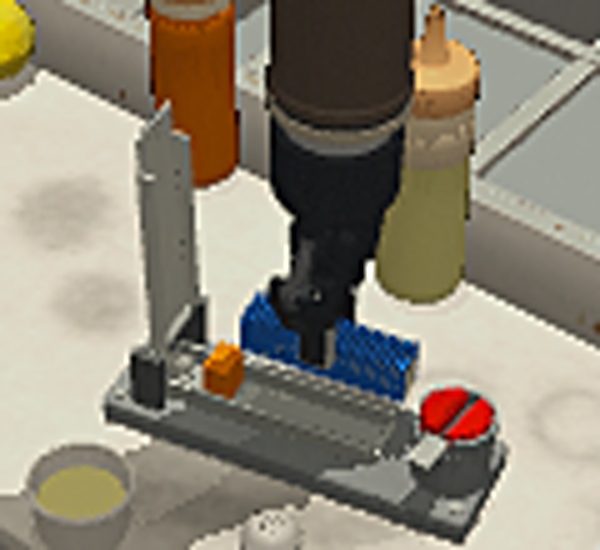

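View pics/ad.png

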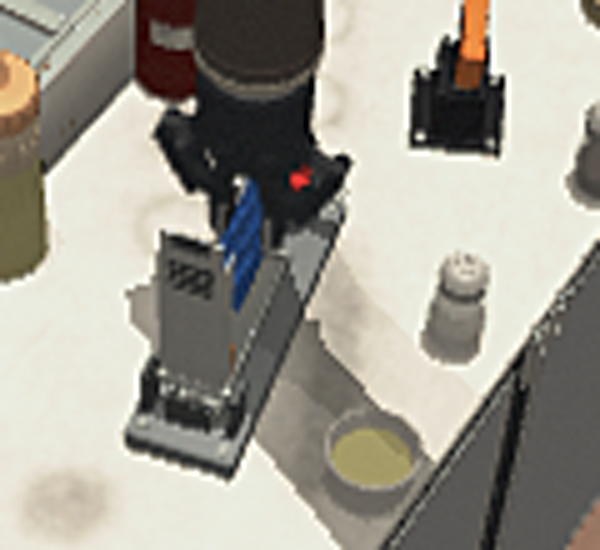

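```bash
python3 - <<'E'
from h import *
import pickle
D=pickle.load(open("a.pkl","rb"));s,c=D["s"],D["wrist"]
crop(c["color"],185,45,130,110,6,"pics/awc.png")
from scipy.spatial.transform import Rotation as Ro
Rt=Ro.from_euler("xyz",s["tcp_rot"]).as_matrix()
E
```

```text
(no output)
```

View pics/awc.png

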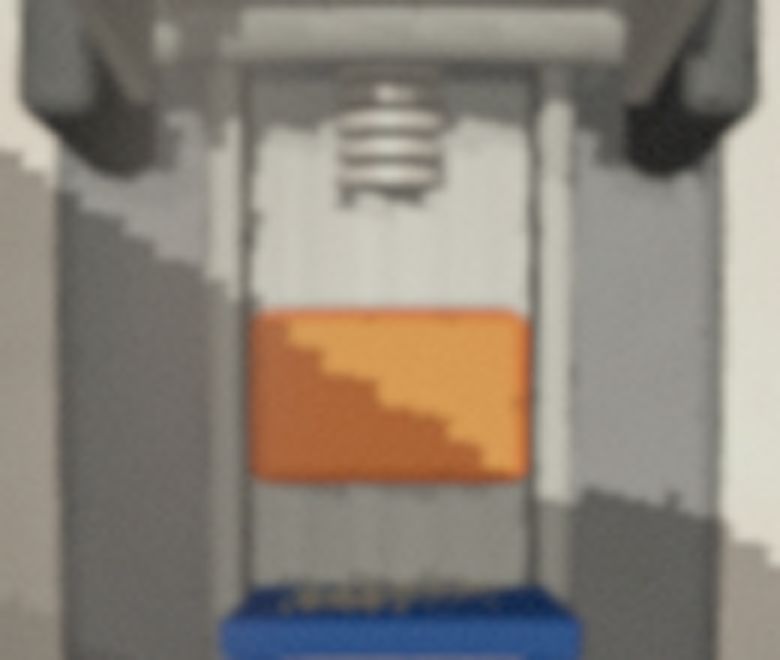

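```bash
python3 - <<'E'
from h import *
import pickle
D=pickle.load(open("a.pkl","rb"));s,c=D["s"],D["wrist"]
from scipy.spatial.transform import Rotation as Ro
Rt=Ro.from_euler("xyz",s["tcp_rot"]).as_matrix()
def g(u,v,z):
    p=pl(c,185+(u+.5)/6-.5,45+(v+.5)/6-.5,z,s);return p,(Rt.T@(p-s["tool_pos"])).round(4)[:2]
for n,a in dict(fl=(250,482,.052),fr=(530,482,.052),bl=(252,312,.052),br=(530,312,.052),wl=(243,520,.034),wr=(540,520,.034),El=(62,520,.02),Er=(722,520,.02),sl=(222,618,.1036),sr=(580,618,.1036)).items(): print(n,*g(*a))
E
```

```text
fl [ 0.4907 -0.023   0.052 ] [-0.0148 -0.0612]
fr [ 0.5178 -0.0169  0.052 ] [ 0.013  -0.0611]
bl [ 0.4872 -0.0063  0.052 ] [-0.0145 -0.0782]
br [ 5.139e-01 -3.000e-04  5.200e-02] [ 0.0129 -0.0782]
wl [ 0.4895 -0.028   0.034 ] [-0.0171 -0.0566]
wr [ 0.5212 -0.0208  0.034 ] [ 0.0154 -0.0566]
El [ 0.4674 -0.0332  0.02  ] [-0.0399 -0.0564]
Er [ 0.5435 -0.0159  0.02  ] [ 0.0381 -0.0564]
sl [ 0.4946 -0.0309  0.1036] [-0.0126 -0.0526]
sr [ 0.5195 -0.0252  0.1036] [ 0.013  -0.0526]
```

```bash
python3 -m handwheel '[[0,-0.0015,0.002,0,0],[0,-0.0015,0.002,-0.015,0],[0,-0.0015,0.002,-0.028,0],[0,-0.0015,0.002,-0.036,0],[0,-0.0015,0.002,-0.038,0],[0,-0.0015,0.002,-0.038,0],[0,-0.0015,0.002,-0.038,0]]'; python3 look.py b 210 130 120 110 230 130 120 110
```

```text
time: 8.55
tool_pos: [0.5158, -0.0768, 0.0666]
tcp_rot: [3.141, -0.001, 0.225]
contact_force: [-0.1, 0.2, -2.4]
width: 0.292
8.55 [ 0.5158 -0.0768  0.0666] [ 1.7999e+02 -3.0000e-02  1.2880e+01] [-0.07  0.16 -2.42] 0.2915316395341905
```

View pics/bw.png

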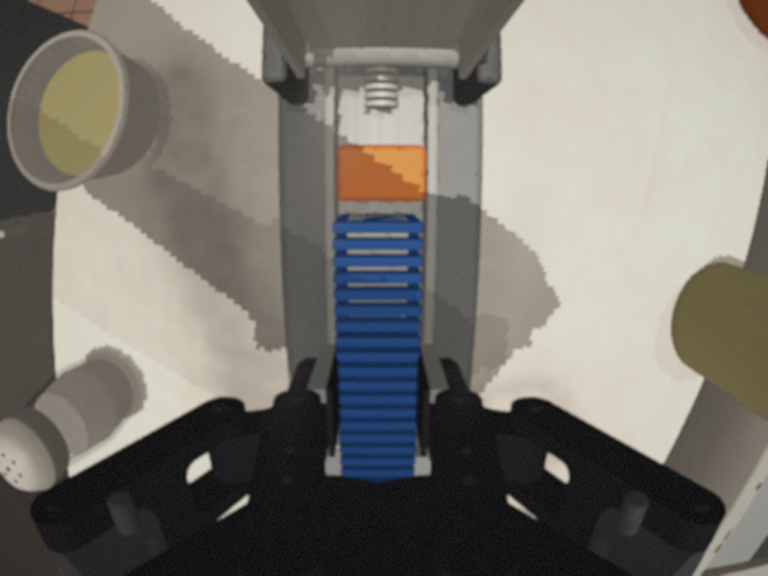

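View pics/bs.png

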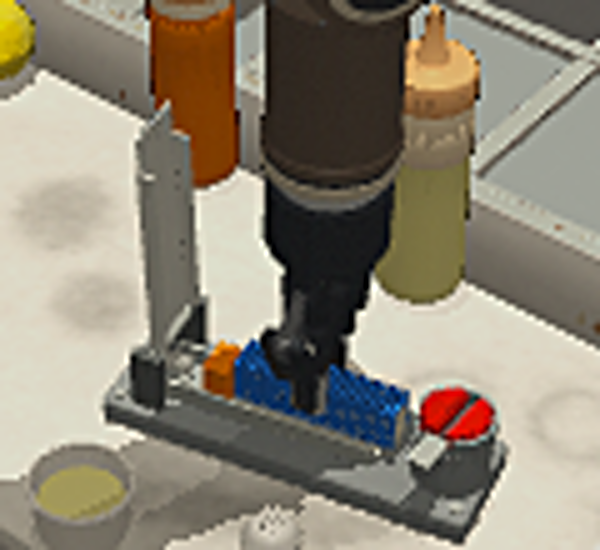

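```bash
python3 -m handwheel '[[0,0,0.005,0,0],[0,-0.001,0.01,0,0],[0,-0.002,0.0135,0,0],[0,-0.0025,0.016,0,0],[0,-0.0025,0.016,0,0],[0,-0.0025,0.016,0,0]]'; python3 look.py c 210 130 120 110 230 130 120 110
```

```text
time: 9.45
tool_pos: [0.5131, -0.0609, 0.0664]
tcp_rot: [3.141, -0.0, 0.225]
contact_force: [0.2, -3.1, -0.8]
width: 0.288
9.45 [ 0.5131 -0.0609  0.0664] [ 1.7999e+02 -2.0000e-02  1.2870e+01] [ 0.2  -3.14 -0.77] 0.2880758726359042
```

View pics/cw.png

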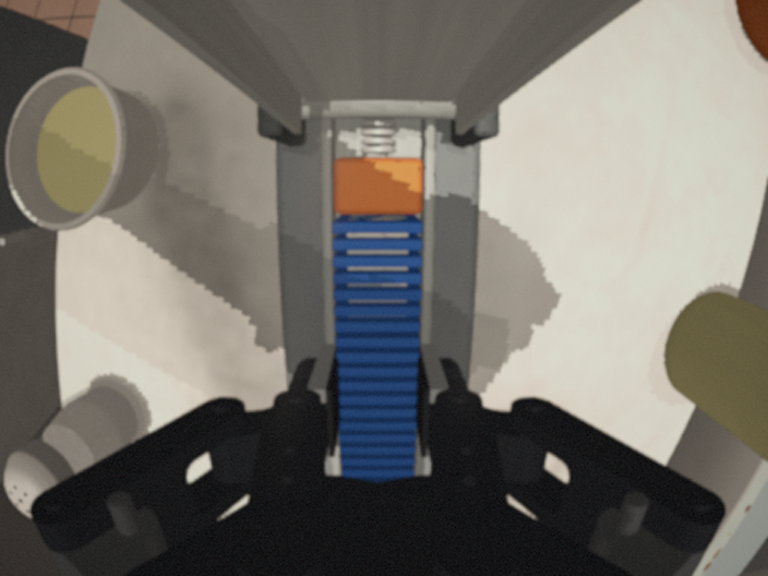

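View pics/cs.png

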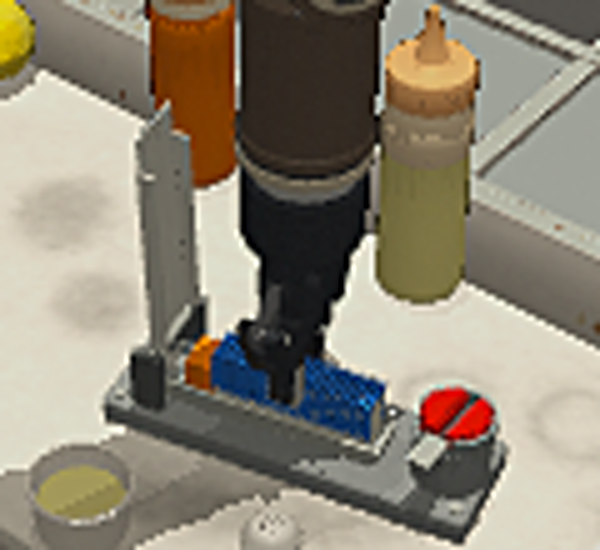

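```bash
python3 -m handwheel '[[0,-0.0005,0.002,0,0],[0,-0.0005,0.002,-0.004,0],[0,-0.0005,0.002,-0.008,0],[0,-0.0005,0.002,-0.011,0],[0,-0.0005,0.002,-0.011,0],[0,-0.0005,0.002,-0.011,0]]'; python3 look.py d 210 130 120 110 230 130 120 110
```

```text
time: 10.35
tool_pos: [0.5123, -0.0587, 0.055]
tcp_rot: [3.142, 0.001, 0.225]
contact_force: [1.0, -2.5, -4.1]
width: 0.287
10.35 [ 0.5123 -0.0587  0.055 ] [1.800e+02 3.000e-02 1.288e+01] [ 1.05 -2.45 -4.15] 0.286876919414805
```

View pics/ds.png

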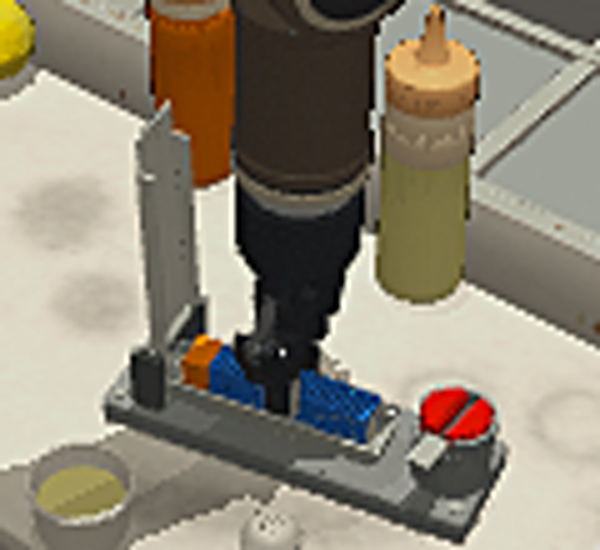

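```bash
python3 -m handwheel '[[0,0,0,-0.0005,0],[0.6,0,0,-0.0005,0],[0.6,0,0,-0.0005,0],[0.6,0,0,-0.0005,0],[0.6,0,0,0.02,0],[0.6,0,0,0.06,0],[0.6,0,0,0.06,0]]'; python3 look.py e 210 130 120 110 230 130 120 110
```

```text
time: 11.38
tool_pos: [0.5143, -0.0587, 0.1178]
tcp_rot: [3.141, -0.005, 0.225]
contact_force: [0.3, -0.0, -0.7]
width: 0.603
11.375 [ 0.5143 -0.0587  0.1178] [179.97  -0.28  12.88] [ 0.28 -0.04 -0.66] 0.6025887869550303
```

View pics/es.png

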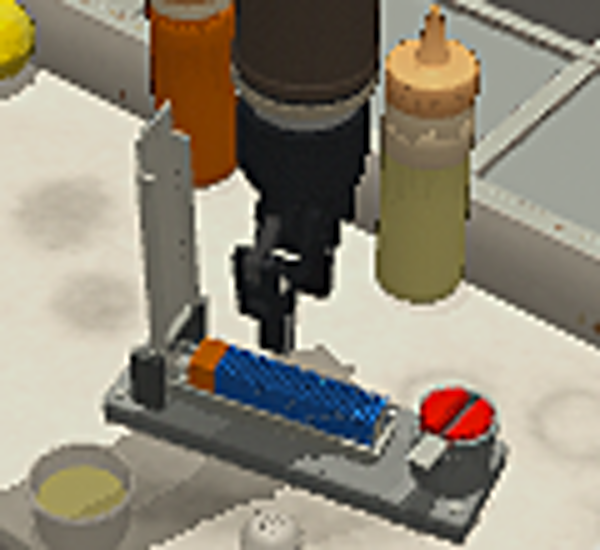

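View pics/ew.png

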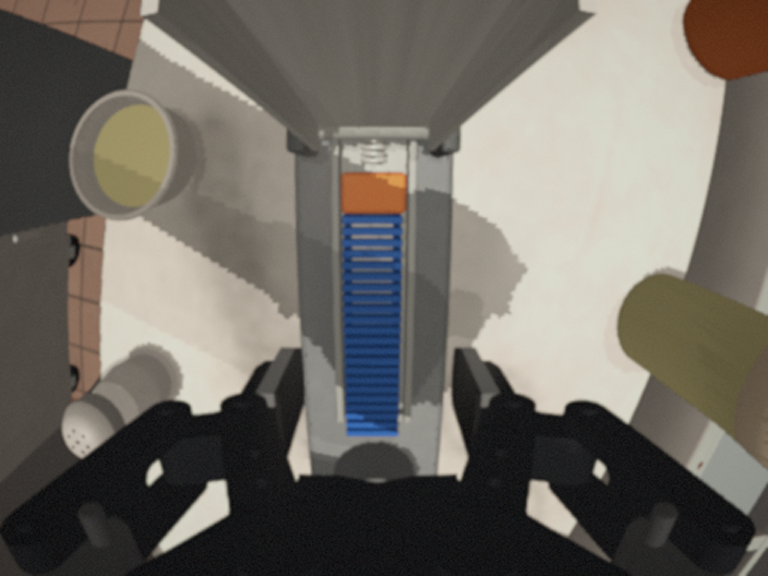

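```bash
python3 - <<'E'
from h import *
import pickle
D=pickle.load(open("e.pkl","rb"));s,c=D["s"],D["wrist"]
yv=np.array([-.2205,.9754]);xv=np.array([.9754,.2205]);o=np.array([.513,-.0568])
def g(cc,u,v,z,s=None):
    p=pl(cc,u,v,z,s)[:2]-o;return (p@xv).round(4),(p@yv).round(4)
for u,v,z in [(373,214,.052),(372,422,.052),(347,425,.052),(398,425,.052),(343,216,.052),(402,216,.052),(372,436,.020)]: print(g(c,u/1.5,v/1.5,z,s))
# rail tilt from side/scene
S=D["scene"];d=D["side"]
# rail tip scene crop 5x
tl=tri(ray(S,210+138.5/5,130+135/5),ray(d,230+222/5,130+245/5)); print(tl)
crop(c["color"],215,125,70,180,4,"pics/ewc.png"); crop(S["color"],225,145,50,60,10,"pics/rs.png");crop(d["color"],250,170,50,60,10,"pics/rd.png")
E
```

```text
(np.float64(-0.0005), np.float64(0.0473))
(np.float64(-0.0011), np.float64(-0.053))
(np.float64(-0.0134), np.float64(-0.0549))
(np.float64(0.0117), np.float64(-0.0548))
(np.float64(-0.0133), np.float64(0.0465))
(np.float64(0.0118), np.float64(0.0464))
(np.float64(-0.0014), np.float64(-0.0823))
[0.4725265  0.03010879 0.22194345]
```

View pics/rs.png

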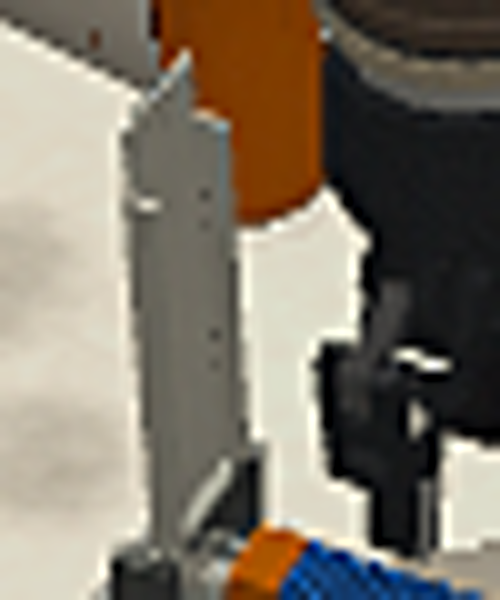

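View pics/rd.png

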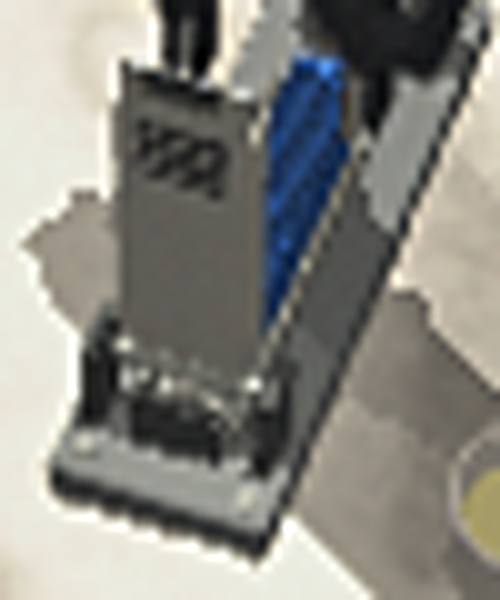

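View pics/ewc.png

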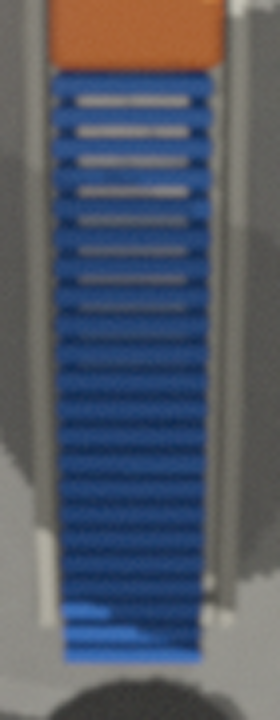

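The strip sits flat against the follower, whose front face measures +47 mm, and behind the lip. The rail is about upright, with its tip corner at z = 0.222. Next I'll go over the rail with the fingers shut and get behind it.

```bash
python3 -m handwheel '[[0,0,0,0.05,0],[0,0,0,0.11,0],[0,0,0,0.17,0],[0,0,0.01,0.2,0],[0,-0.013,0.06,0.2,0],[0,-0.026,0.12,0.2,0],[0,-0.026,0.12,0.2,0],[0,-0.026,0.12,0.15,0]]'; python3 -m handwheel '[[0,0,0,-0.05,0],[0,0,0,-0.071,0],[0,0,0,-0.071,0],[0,0,0,-0.071,0]]'; python3 look.py f 210 100 120 110 230 100 120 110
```

```text
time: 12.52
tool_pos: [0.4885, 0.062, 0.2665]
tcp_rot: [-3.141, -0.006, 0.227]
contact_force: [-0.4, -0.6, -0.2]
width: -0.002
time: 13.02
tool_pos: [0.4871, 0.0608, 0.1948]
tcp_rot: [3.141, -0.0, 0.224]
contact_force: [-0.3, -0.2, 0.4]
width: 0.002
13.025 [0.4871 0.0608 0.1948] [ 1.7998e+02 -3.0000e-02  1.2840e+01] [-0.32 -0.19  0.43] 0.0023594929706854503
```

View pics/fs.png

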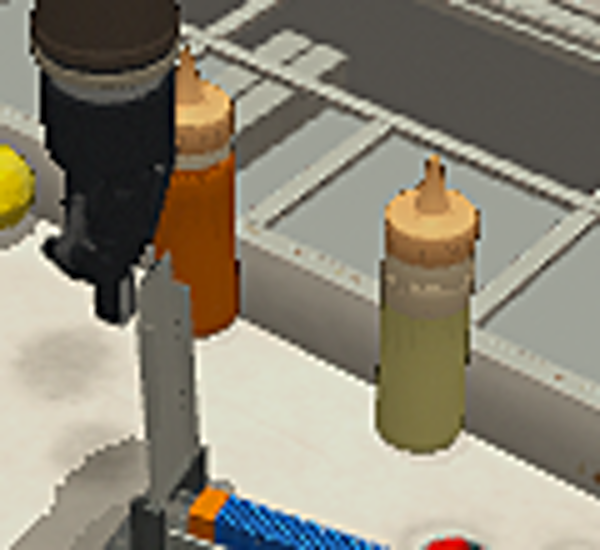

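View pics/fd.png

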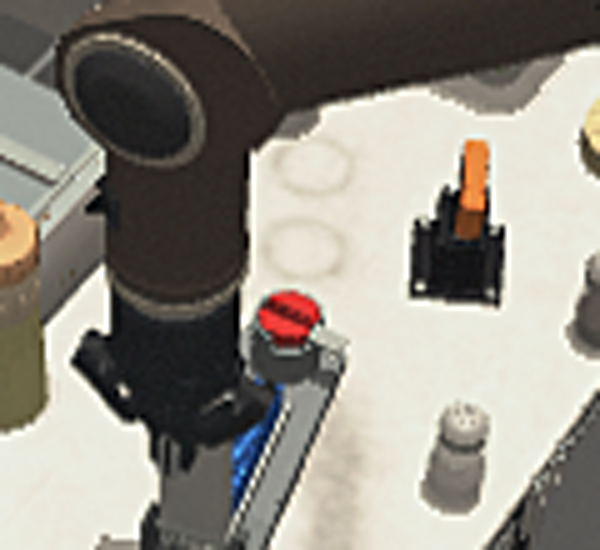

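```bash
python3 -m handwheel '[[0,0.005,-0.022,-0.004,0],[0,0.011,-0.05,-0.008,0],[0,0.018,-0.078,-0.018,0],[0,0.023,-0.101,-0.036,0],[0,0.027,-0.12,-0.06,0],[0,0.03,-0.131,-0.087,0],[0,0.031,-0.136,-0.112,0],[0,0.031,-0.136,-0.117,0]]'; python3 look.py g 210 130 120 110 230 130 120 110
```

```text
time: 14.18
tool_pos: [0.5171, -0.0754, 0.0771]
tcp_rot: [-3.141, 0.001, 0.224]
contact_force: [-9.5, -1.1, 30.0]
width: -0.001
14.175 [ 0.5171 -0.0754  0.0771] [-1.7999e+02  7.0000e-02  1.2830e+01] [-9.45 -1.08 29.96] -0.0005681615423064776
```

View pics/gs.png

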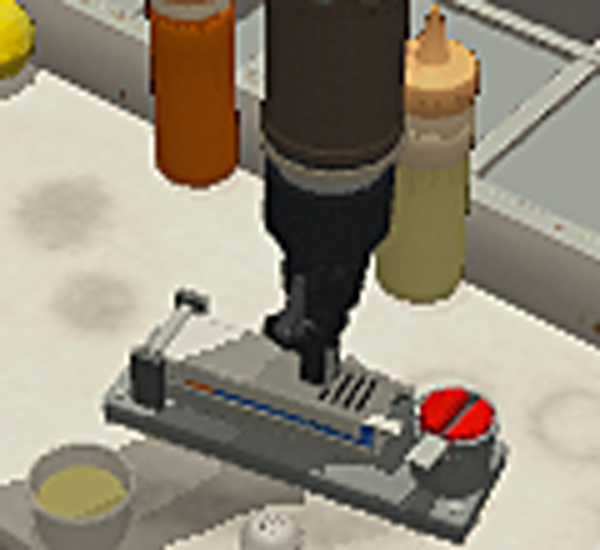

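View pics/gw.png

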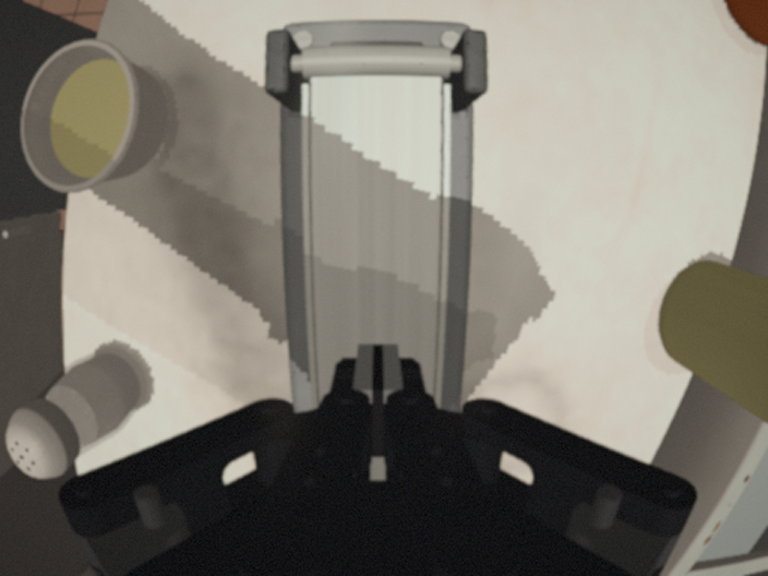

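The rail lies shut: the tip is at z 0.058 pressing with 30 N, and the top plate is level in both views. Next I'll lift off and hover over the key.

```bash
python3 -m handwheel '[[0,0,0,0.04,0],[0.5,0,-0.01,0.1,0],[1,-0.005,-0.06,0.15,5],[1,-0.015,-0.12,0.175,14],[1,-0.025,-0.18,0.175,14],[1,-0.034,-0.24,0.175,14],[1,-0.034,-0.255,0.175,14],[1,-0.034,-0.255,0.175,14]]'; python3 -m handwheel '[[1,0,0,0,0],[1,0,0,0,0]]'; python3 look.py k 220 140 120 110 230 130 120 110
```

```text
time: 15.32
tool_pos: [0.4829, -0.3315, 0.2533]
tcp_rot: [3.14, -0.0, 0.466]
contact_force: [-0.7, 0.1, -0.7]
width: 0.998
time: 15.58
tool_pos: [0.4842, -0.328, 0.2525]
tcp_rot: [-3.141, -0.001, 0.472]
contact_force: [-0.1, -0.4, -0.4]
width: 1.001
15.575 [ 0.4842 -0.328   0.2525] [-1.7997e+02 -4.0000e-02  2.7020e+01] [-0.1  -0.36 -0.42] 1.0006558284199574
```

View pics/kw.png

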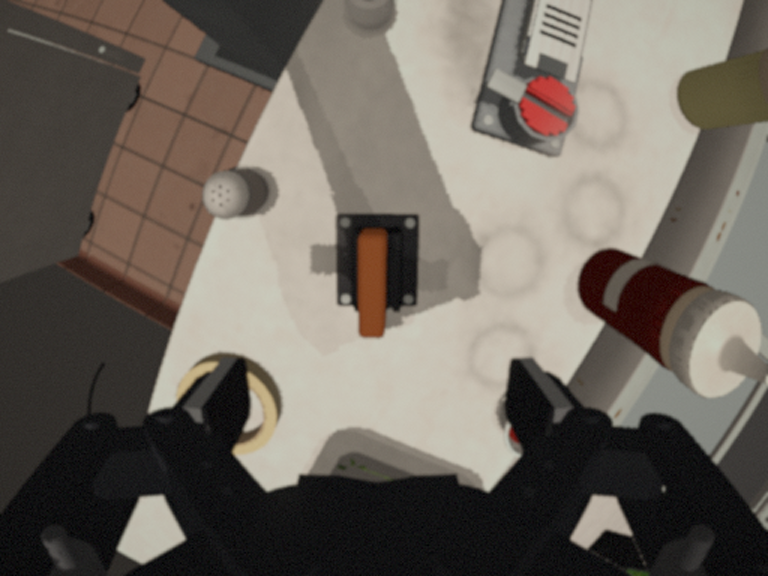

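View pics/ks.png

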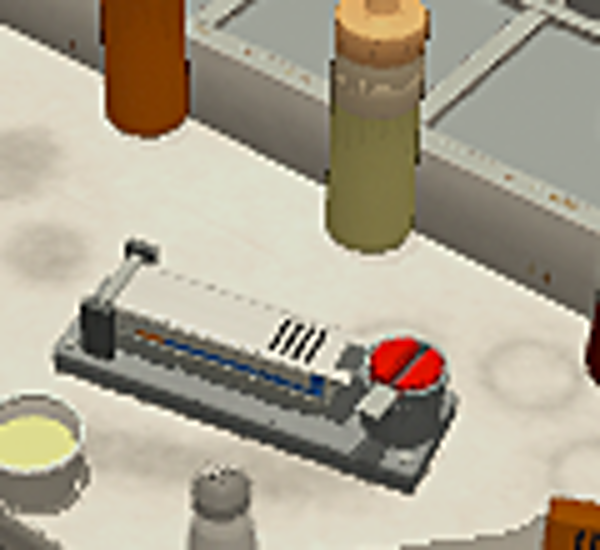

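```bash
python3 - <<'E'
from h import *
import pickle
D=pickle.load(open("k.pkl","rb"));s,c=D["s"],D["wrist"]
crop(c["color"],215,135,75,100,6,"pics/kwc.png"); crop(c["color"],305,30,90,80,7,"pics/kwl.png")
E
```

```text
(no output)
```

View pics/kwc.png

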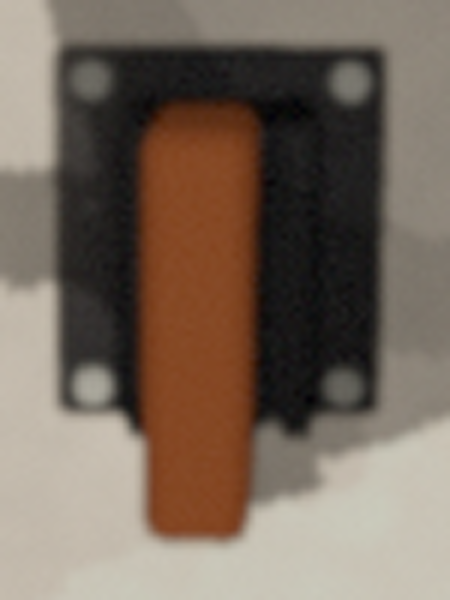

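View pics/kwl.png

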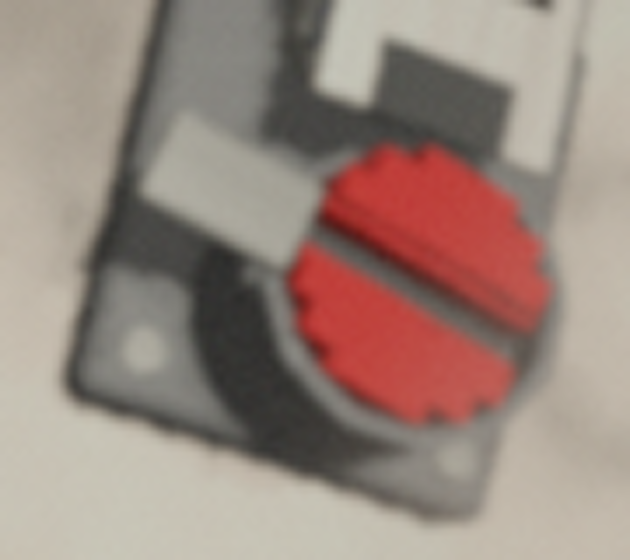

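```bash
python3 - <<'E'
from h import *
import pickle
D=pickle.load(open("k.pkl","rb"));s,c=D["s"],D["wrist"]
from scipy.spatial.transform import Rotation as Ro
Rt=Ro.from_euler("xyz",s["tcp_rot"]).as_matrix()
def g(u,v,z,x0,y0,k):
    p=pl(c,x0+(u+.5)/k-.5,y0+(v+.5)/k-.5,z,s);return p,(Rt.T@(p-s["tool_pos"])).round(4)[:2]
ks=[g(u,v,.101,215,135,6) for u,v in [(141,130),(259,118),(244,536),(150,536)]]
for n in ks:print("key",*n)
print(np.mean([k[0] for k in ks],0),np.mean([k[1] for k in ks],0))
ks=[g(u,v,.006,215,135,6) for u,v in [(62,48),(382,48),(375,410),(62,410)]]
for n in ks:print("stand",*n)
print(np.mean([k[0] for k in ks],0),np.mean([k[1] for k in ks],0))
print("cam",g(425,285,.071,305,30,7))
a=g(312,225,.071,305,30,7)[0];b=g(525,345,.071,305,30,7)[0];print("slot",a,b,(a+b)/2,np.degrees(np.arctan2(*(b-a)[1::-1])))
for n,p in dict(l1=(335,202),l2=(535,332),m1=(303,248),m2=(512,362)).items(): print(n,g(*p,.071,305,30,7)[0])
E
```

```text
key [ 0.4599 -0.307   0.101 ] [-0.0122 -0.0297]
key [ 0.4753 -0.297   0.101 ] [ 0.006  -0.0316]
key [ 0.5046 -0.3592  0.101 ] [0.0039 0.0371]
key [ 0.4909 -0.3662  0.101 ] [-0.0115  0.0372]
[ 0.482675 -0.33235   0.101   ] [-0.00345  0.00325]
stand [ 0.4392 -0.3116  0.006 ] [-0.0328 -0.0349]
stand [ 0.4984 -0.2814  0.006 ] [ 0.0336 -0.0349]
stand [ 0.5339 -0.3512  0.006 ] [0.0335 0.0434]
stand [ 0.4734 -0.382   0.006 ] [-0.0344  0.0433]
[ 0.486225 -0.33155   0.006   ] [-2.500e-05  4.225e-03]
cam (array([ 0.537 , -0.1647,  0.071 ]), array([ 0.1211, -0.1214]))
slot [ 0.5172 -0.1663  0.071 ] [ 0.5556 -0.1639  0.071 ] [ 0.5364 -0.1651  0.071 ] 3.576334374997372
l1 [ 0.5187 -0.161   0.071 ]
l2 [ 0.5562 -0.1611  0.071 ]
m1 [ 0.5175 -0.1703  0.071 ]
m2 [ 0.555  -0.1675  0.071 ]
```

```bash
python3 -m handwheel '[[1,0.001,-0.003,0,0],[1,0.001,-0.003,-0.05,0],[1,0.001,-0.003,-0.1,0],[1,0.001,-0.003,-0.12,0],[1,0.001,-0.003,-0.12,0],[1,0.001,-0.003,-0.12,0]]';python3 look.py l 300 205 80 80 290 100 80 80
```

```text
time: 16.48
tool_pos: [0.485, -0.3333, 0.1333]
tcp_rot: [3.14, -0.001, 0.469]
contact_force: [0.3, -0.5, -0.2]
width: 1.001
16.475 [ 0.485  -0.3333  0.1333] [ 1.7993e+02 -4.0000e-02  2.6870e+01] [ 0.34 -0.55 -0.17] 1.0013606860974906
```

View pics/lw.png

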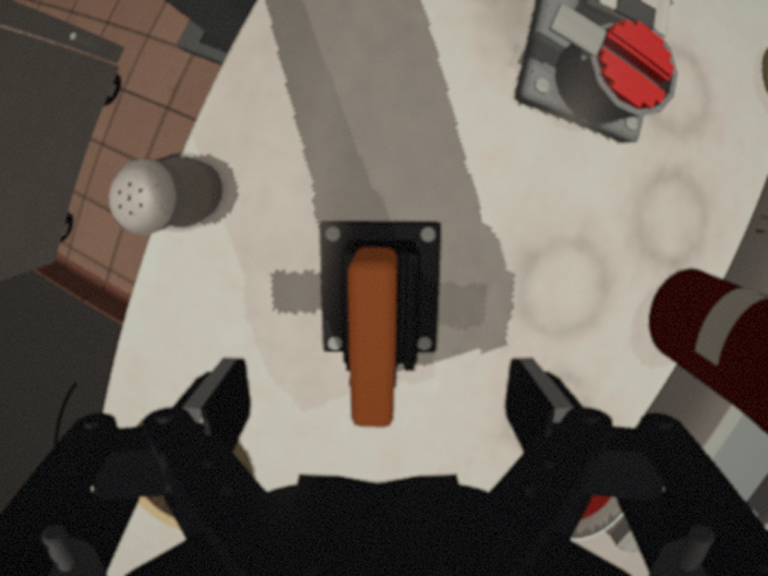

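View pics/ls.png

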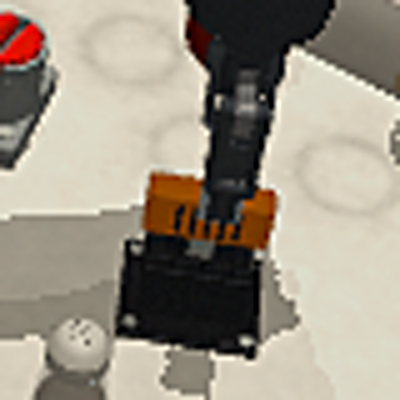

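View pics/ld.png

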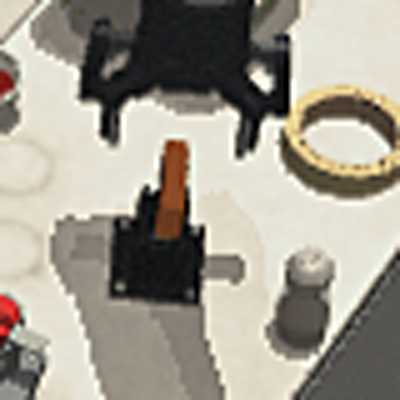

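```bash
python3 - <<'E'
from h import *
import pickle
D=pickle.load(open("l.pkl","rb"));s,c=D["s"],D["wrist"]
from scipy.spatial.transform import Rotation as Ro
Rt=Ro.from_euler("xyz",s["tcp_rot"]).as_matrix()
def g(u,v,z):
    p=pl(c,(u+.5)/1.5-.5,(v+.5)/1.5-.5,z,s);return p,(Rt.T@(p-s["tool_pos"])).round(4)[:2]
for n,q in (("key",[(349,265,.101),(397,260,.101),(393,425,.101),(352,425,.101)]),("keytopedge far",[(372,247,.101),(372,427,.101)]),("stand",[(321,222,.006),(439,222,.006),(435,351,.006),(324,351,.006)])):
    k=[g(*p) for p in q]
    for a in k: print(n,*a)
    print(np.mean([a[0] for a in k],0).round(4),np.mean([a[1] for a in k],0).round(4))
E
```

```text
key [ 0.4608 -0.3075  0.101 ] [-0.0099 -0.034 ]
key [ 0.4752 -0.2982  0.101 ] [ 0.0071 -0.0358]
key [ 0.5052 -0.3588  0.101 ] [0.0065 0.0318]
key [ 0.4903 -0.3664  0.101 ] [-0.0102  0.0319]
[ 0.4829 -0.3327  0.101 ] [-0.0016 -0.0015]
keytopedge far [ 0.4652 -0.298   0.101 ] [-0.0017 -0.0405]
keytopedge far [ 0.498  -0.3635  0.101 ] [-0.0021  0.0327]
[ 0.4816 -0.3308  0.101 ] [-0.0019 -0.0039]
stand [ 0.4386 -0.3119  0.006 ] [-0.0318 -0.0402]
stand [ 0.4983 -0.2817  0.006 ] [ 0.0351 -0.0402]
stand [ 0.5339 -0.3515  0.006 ] [0.0353 0.0381]
stand [ 0.4734 -0.382   0.006 ] [-0.0324  0.038 ]
[ 0.486  -0.3318  0.006 ] [ 0.0015 -0.0011]
```

```bash
python3 -m handwheel '[[1,-0.0005,0.0015,-0.03,0],[1,-0.0005,0.0015,-0.049,0],[1,-0.0005,0.0015,-0.049,0],[0,-0.0005,0.0015,-0.049,0],[0,-0.0005,0.0015,-0.049,0],[0,-0.0005,0.0015,-0.049,0],[0,-0.0005,0.0015,-0.049,0],[0,-0.0005,0.0015,-0.049,0]]';python3 look.py m 300 205 80 80 290 100 80 80
```

```text
time: 17.62
tool_pos: [0.4846, -0.3314, 0.0839]
tcp_rot: [3.141, -0.001, 0.469]
contact_force: [1.1, 1.2, 3.6]
width: 0.197
17.625 [ 0.4846 -0.3314  0.0839] [ 1.7994e+02 -6.0000e-02  2.6890e+01] [1.06 1.18 3.63] 0.19700737679090063
```

View pics/mw.png

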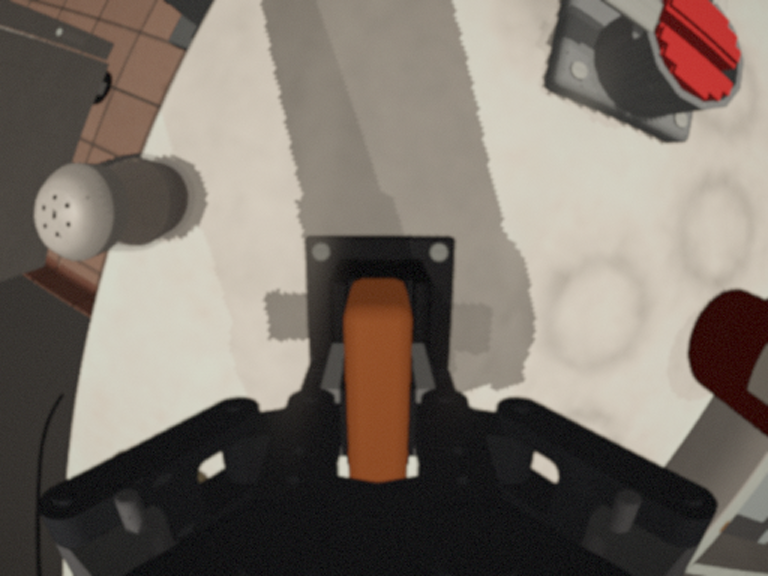

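View pics/ms.png

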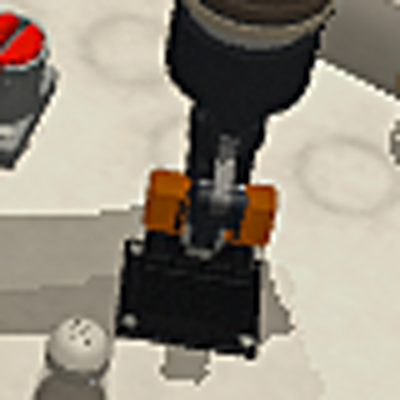

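```bash
python3 -m handwheel '[[0,0,0,0.03,0],[0,0,0,0.07,0],[0,0,0,0.11,0],[0,0,0,0.13,0],[0,0,0,0.13,0],[0,0,0,0.13,0]]';python3 look.py n 290 165 80 80 280 70 80 80
```

```text
time: 18.52
tool_pos: [0.4834, -0.3306, 0.2119]
tcp_rot: [-3.14, 0.001, 0.469]
contact_force: [0.0, 0.7, -1.1]
width: 0.204
18.525 [ 0.4834 -0.3306  0.2119] [-1.799e+02  6.000e-02  2.689e+01] [ 0.03  0.7  -1.08] 0.20416563403177224
```

View pics/nw.png

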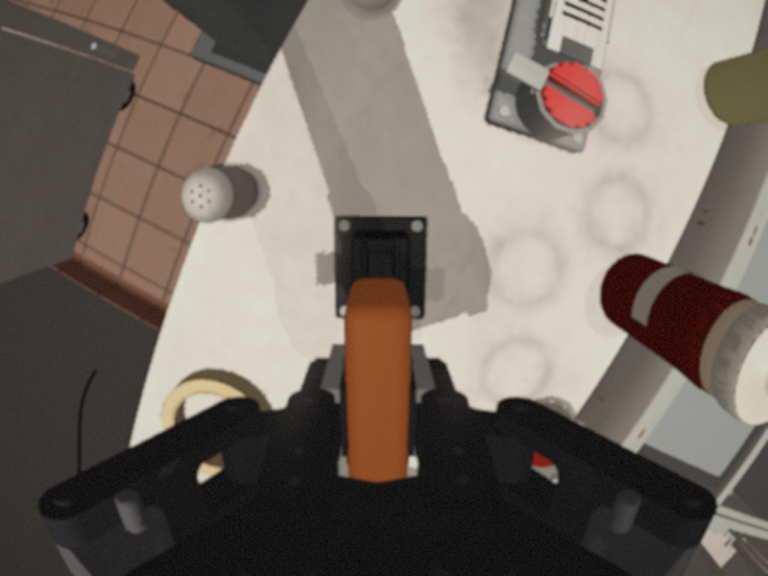

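View pics/ns.png

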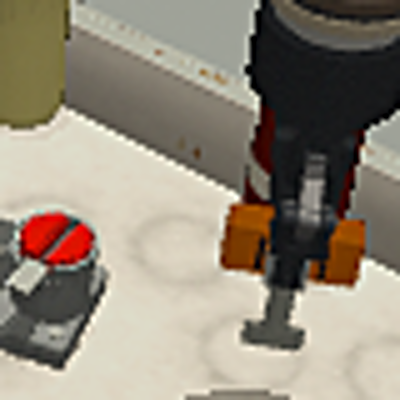

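View pics/nd.png

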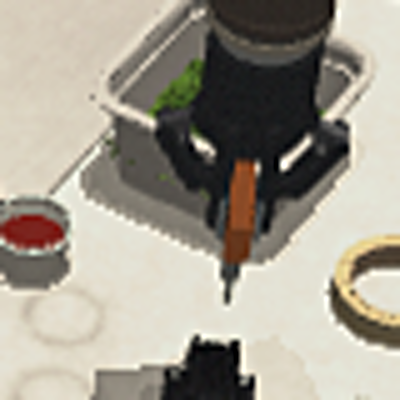

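```bash
python3 - <<'E'
from h import *
import pickle
D=pickle.load(open("n.pkl","rb"));s,c,S,d=D["s"],D["wrist"],D["scene"],D["side"]
from scipy.spatial.transform import Rotation as Ro
Rt=Ro.from_euler("xyz",s["tcp_rot"]).as_matrix()
G=lambda x0,y0,u,v,k=5:(x0+(u+.5)/k-.5,y0+(v+.5)/k-.5)
tip=tri(ray(S,*G(290,165,272,346)),ray(d,*G(280,70,227,300)))
print("tip",tip,(Rt.T@(tip-s["tool_pos"])).round(4))
zt=s["tool_pos"][2]+.0175
for u,v in [(377,279),(347,318),(411,310),(378,482),(350,470),(408,470)]:
    p=pl(c,(u+.5)/1.5-.5,(v+.5)/1.5-.5,zt,s);print((Rt.T@(p-s["tool_pos"])).round(4))
# wrist: lock from here
a=pl(c,571/1.5,96/1.5,.071,s);print("cam",a)
st=[pl(c,u/1.5,v/1.5,.006,s) for u,v in[(335,217),(426,217),(423,316),(337,316)]];print("stand",np.mean(st,0))
crop(S["color"],325,210,50,45,12,"pics/nsc.png");crop(d["color"],315,95,30,50,12,"pics/ndc.png")
E
```

```text
tip [ 0.48514282 -0.32980527  0.12733049] [0.002  0.0002 0.0846]
[ 0.0001 -0.0403 -0.0174]
[-0.0075 -0.0304 -0.0174]
[ 0.0086 -0.0324 -0.0174]
[ 0.0003  0.0215 -0.0175]
[-0.0079  0.0168 -0.0175]
[ 0.0092  0.0169 -0.0175]
cam [ 0.536 -0.167  0.071]
stand [ 0.486375 -0.33145   0.006   ]
```

View pics/nsc.png

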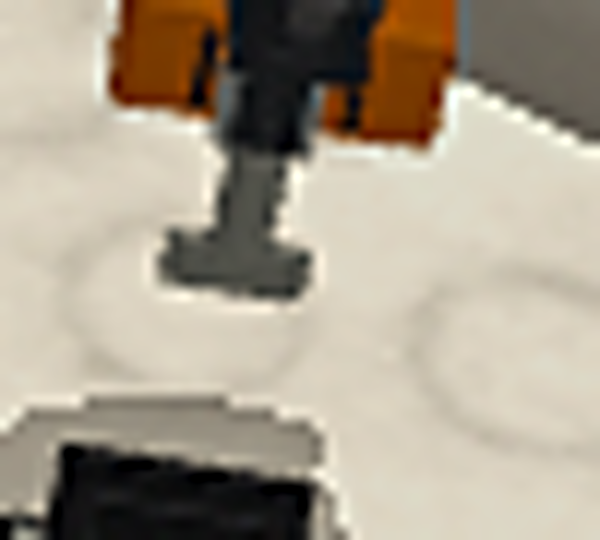

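View pics/ndc.png

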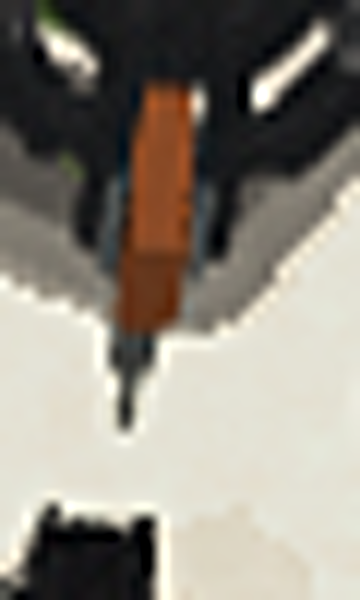

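```bash
python3 -m handwheel '[[0,0,0.02,0,10],[0,0.01,0.05,0,20],[0,0.02,0.08,0,30],[0,0.035,0.12,0,40],[0,0.052,0.164,0,50],[0,0.052,0.164,-0.01,60],[0,0.052,0.164,-0.03,65],[0,0.052,0.164,-0.045,65]]';python3 -m handwheel '[[0,0,0,0,0],[0,0,0,0,0],[0,0,0,0,0]]';python3 look.py o 260 165 80 80 250 110 80 80
```

```text
time: 19.68
tool_pos: [0.5354, -0.1671, 0.1668]
tcp_rot: [-3.14, -0.0, 1.603]
contact_force: [-1.0, -0.4, -1.0]
width: 0.204
time: 20.05
tool_pos: [0.5364, -0.1674, 0.169]
tcp_rot: [3.14, 0.0, 1.603]
contact_force: [-0.0, 0.7, -1.1]
width: 0.205
20.05 [ 0.5364 -0.1674  0.169 ] [1.7994e+02 1.0000e-02 9.1840e+01] [-0.    0.72 -1.1 ] 0.2048880127103424
```

View pics/os.png

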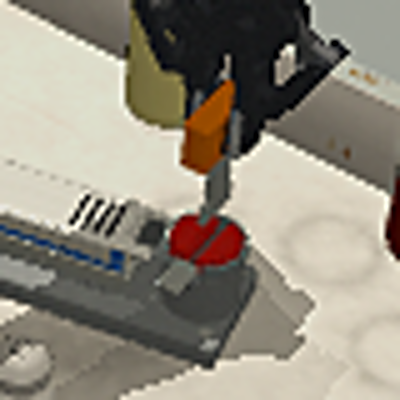

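View pics/od.png

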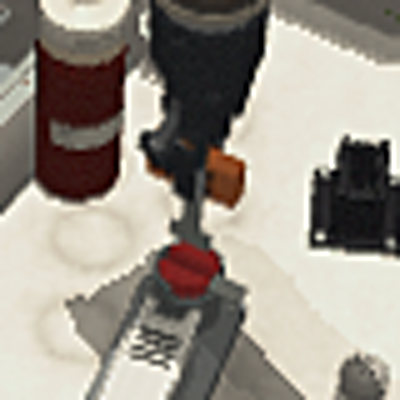

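View pics/ow.png

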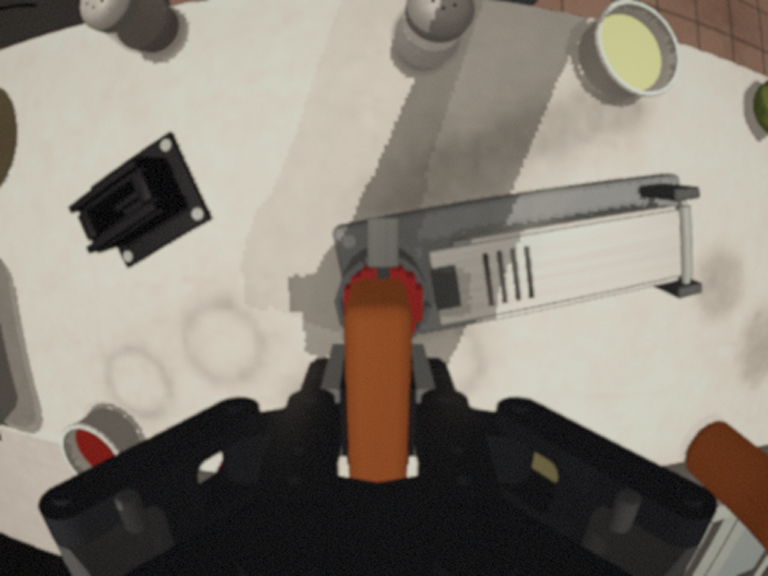

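```bash
python3 - <<'E'
from h import *
import pickle
D=pickle.load(open("o.pkl","rb"));s,c,S,d=D["s"],D["wrist"],D["scene"],D["side"]
crop(S["color"],285,190,40,40,15,"pics/osc.png");crop(d["color"],270,140,40,40,15,"pics/odc.png");crop(c["color"],215,135,75,75,8,"pics/owc.png")
E
```

```text
(no output)
```

View pics/osc.png

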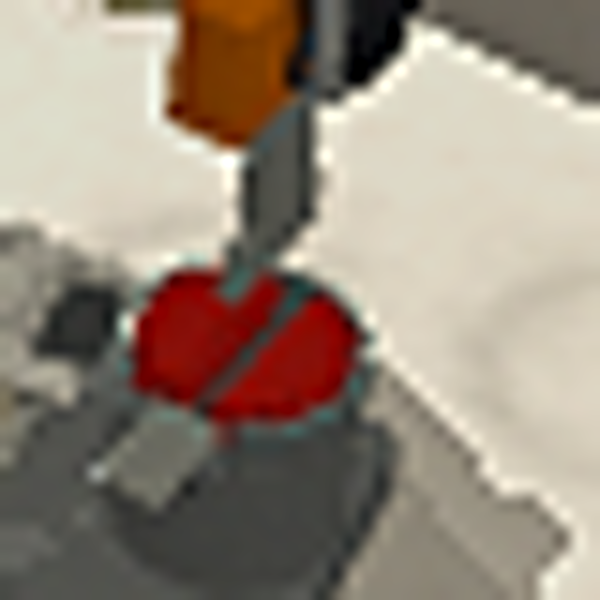

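View pics/odc.png

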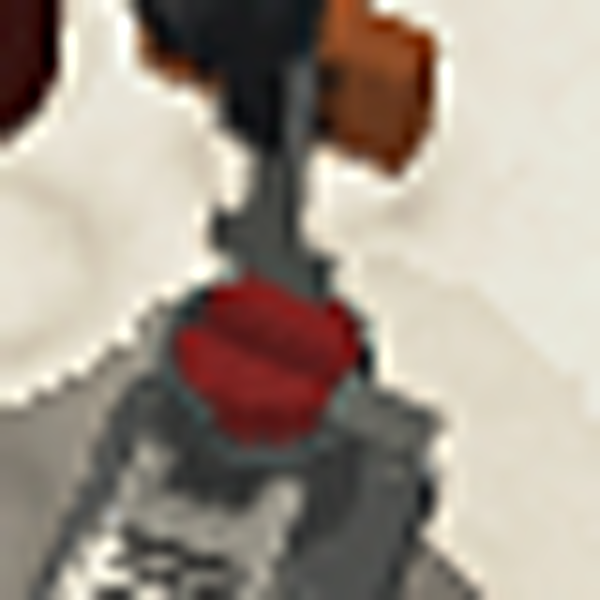

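View pics/owc.png

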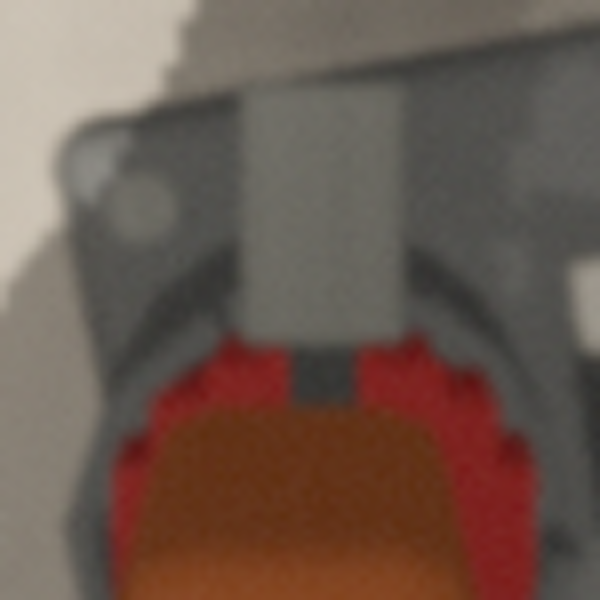

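```bash
python3 - <<'E'
from h import *
import pickle
D=pickle.load(open("o.pkl","rb"));s,c,S,d=D["s"],D["wrist"],D["scene"],D["side"]
G=lambda x0,y0,u,v,k=15:(x0+(u+.5)/k-.5,y0+(v+.5)/k-.5)
slot=tri(ray(S,*G(285,190,255,345)),ray(d,*G(270,140,265,335)));print("slot",slot)
# tip: project expected
for off in [(0,0),(.002,0),(.003,0),(.004,0),(.003,.003)]:
  from scipy.spatial.transform import Rotation as Ro
  Rt=Ro.from_euler("xyz",s["tcp_rot"]).as_matrix()
  b=np.array([2.5,-2.2,0])*1e-3  # wrist minus fixed bias
  out=[]
  for yy in(-.016,.016):
    X=s["tool_pos"]+Rt@np.array([off[0],off[1]+yy,.078])-b
    for cc,x0,y0 in((S,285,190),(d,270,140)):
      u,v=proj(cc,X)[0]; out+=[((u-x0+.5)*15-.5).round(),((v-y0+.5)*15-.5).round()]
  print(off,out)
E
```

```text
slot [ 0.5383623  -0.16579128  0.06765456]
(0, 0) [np.float64(211.0), np.float64(314.0), np.float64(346.0), np.float64(312.0), np.float64(297.0), np.float64(224.0), np.float64(228.0), np.float64(257.0)]
(0.002, 0) [np.float64(203.0), np.float64(310.0), np.float64(342.0), np.float64(317.0), np.float64(288.0), np.float64(220.0), np.float64(223.0), np.float64(262.0)]
(0.003, 0) [np.float64(199.0), np.float64(308.0), np.float64(340.0), np.float64(320.0), np.float64(284.0), np.float64(218.0), np.float64(221.0), np.float64(265.0)]
(0.004, 0) [np.float64(194.0), np.float64(306.0), np.float64(338.0), np.float64(323.0), np.float64(280.0), np.float64(216.0), np.float64(219.0), np.float64(268.0)]
(0.003, 0.003) [np.float64(207.0), np.float64(299.0), np.float64(328.0), np.float64(315.0), np.float64(292.0), np.float64(210.0), np.float64(210.0), np.float64(260.0)]
```

```bash
python3 - <<'E'
from h import *
import pickle
from scipy.spatial.transform import Rotation as Ro
D=pickle.load(open("o.pkl","rb"));s,c,S,d=D["s"],D["wrist"],D["scene"],D["side"]
Rt=Ro.from_euler("xyz",s["tcp_rot"]).as_matrix()
G=lambda x0,y0,u,v,k=15:(x0+(u+.5)/k-.5,y0+(v+.5)/k-.5)
slot=tri(ray(S,*G(285,190,255,345)),ray(d,*G(270,140,265,335)))
for a,b in [((268,268),(270,273)),((235,297),(323,293)),((304,240),(217,255))]:
    t=tri(ray(S,*G(285,190,*a)),ray(d,*G(270,140,*b)))
    print(t,(Rt.T@(t-s["tool_pos"])).round(4),(Rt.T@(slot-s["tool_pos"])).round(4))
E
python3 - <<'E'
from bench import r
s=r.state();print(s["time"],s["tool_pos"],s["joint_pos"],s["contact_force"])
E
```

```text
[ 0.53865432 -0.16644062  0.08942098] [0.0009 0.0022 0.0796] [0.0016 0.0019 0.1013]
[ 0.52488026 -0.16696325  0.09150562] [ 0.0008 -0.0116  0.0775] [0.0016 0.0019 0.1013]
[ 0.5528938  -0.16619234  0.08662523] [0.0007 0.0164 0.0824] [0.0016 0.0019 0.1013]
20.2 [ 0.5362326  -0.16726463  0.16878314] [ 0.00795838  0.39329041  0.26886181  1.85743893 -0.1297485   0.90690856
  1.94068066] [-0.45351564  0.32484938 -1.00683468]
```

```bash
python3 -m handwheel '[[0,0,0.001,-0.01,0],[0,0,0.001,-0.016,0],[0,0,0.001,-0.02,0],[0,0,0.001,-0.024,0],[0,0,0.001,-0.026,0],[0,0,0.001,-0.026,0]]';python3 look.py p 260 165 80 80 250 110 80 80
```

```text
time: 20.95
tool_pos: [0.536, -0.1662, 0.1422]
tcp_rot: [-3.141, -0.0, 1.604]
contact_force: [-0.1, -0.2, -1.7]
width: 0.201
20.95 [ 0.536  -0.1662  0.1422] [-179.99   -0.     91.88] [-0.05 -0.25 -1.67] 0.20085788180864997
```

View pics/ps.png

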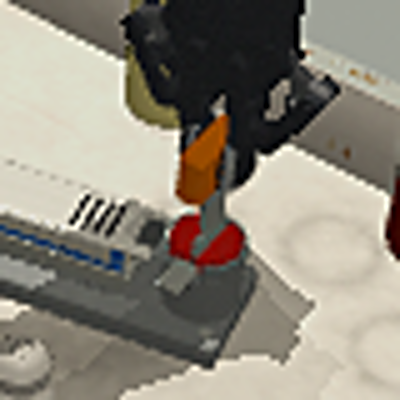

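View pics/pd.png

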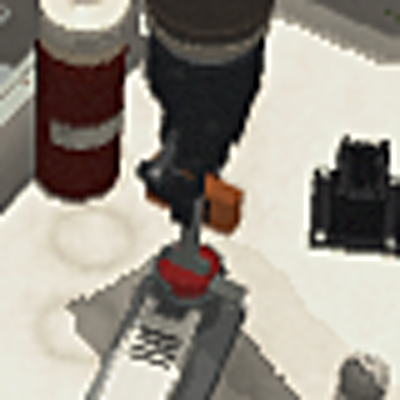

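```bash
python3 -m handwheel '[[0,0,0,-0.003,0],[0,0,0,-0.005,0],[0,0,0,-0.005,0],[0,0,0,-0.005,0]]'
```

```text
time: 21.6
tool_pos: [0.536, -0.1662, 0.1373]
tcp_rot: [-3.142, -0.0, 1.604]
contact_force: [-0.5, 0.7, -1.6]
width: 0.207
```

```bash
python3 -m handwheel '[[0,0,0.0003,0,-10],[0,0,0.0006,0,-20],[0,0,0.001,0,-30],[0,0,0.0013,0,-40],[0,0,0.0016,0,-50],[0,0.0005,0.002,0,-60],[0,0.0005,0.0022,0,-70],[0,0.0005,0.0024,0,-78]]'; python3 -m handwheel '[[0,0,0,0,-3],[0,0,0,0,-6],[0,0,0,0,-6]]';python3 look.py q 260 165 80 80 250 110 80 80;python3 -c "
from bench import r;print(r.state()['torque'])"
```

```text
time: 22.6
tool_pos: [0.5363, -0.164, 0.1373]
tcp_rot: [3.141, 0.0, 0.237]
contact_force: [-1.2, -1.3, -1.2]
width: 0.204
time: 22.98
tool_pos: [0.5363, -0.164, 0.1373]
tcp_rot: [3.141, 0.0, 0.138]
contact_force: [-0.7, -0.7, -0.8]
width: 0.203
22.975 [ 0.5363 -0.164   0.1373] [1.7998e+02 2.0000e-02 7.9000e+00] [-0.7  -0.66 -0.83] 0.20322279201748852
[-0.32977974  0.27271563  0.08790121]
```

View pics/qs.png

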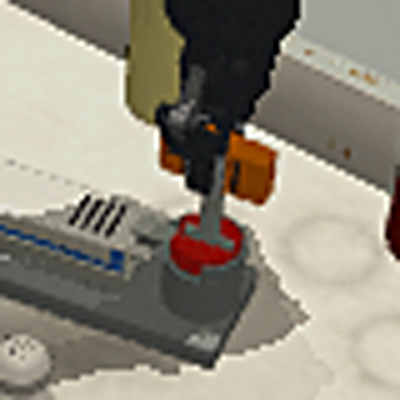

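View pics/qw.png

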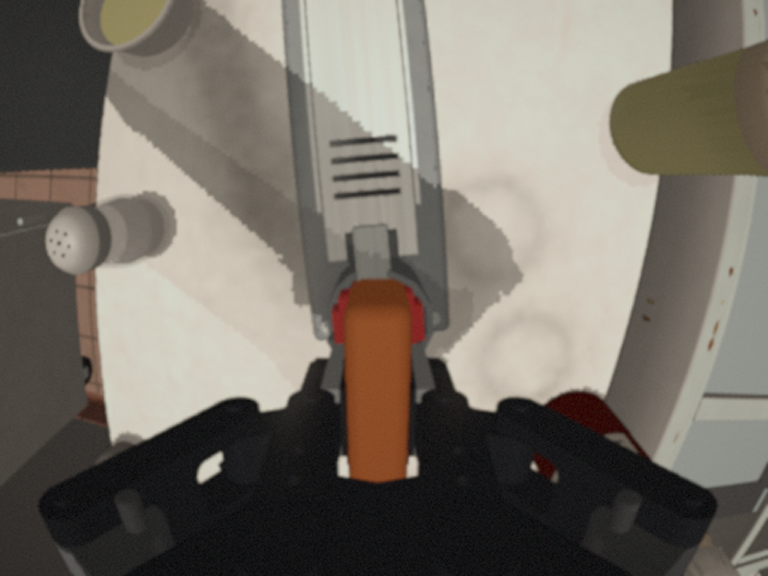

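```bash
python3 -m handwheel '[[0,0,0,0,-2],[0,0,0,0,-4],[0,0,0,0,-4]]'; python3 -c "
from bench import r;s=r.state();print(s['torque'],s['tcp_rot'])"; python3 -m handwheel '[[0,0,0,0,-2],[0,0,0,0,-4],[0,0,0,0,-4]]'; python3 -c "
from bench import r;s=r.state();print(s['torque'],s['tcp_rot'])"
```

```text
time: 23.5
tool_pos: [0.5365, -0.1638, 0.1373]
tcp_rot: [3.141, 0.0, 0.068]
contact_force: [-1.7, -1.8, -0.4]
width: 0.203
[-0.41715417  0.48517569  0.69111012] [3.14126617e+00 2.20954924e-04 6.79127296e-02]
time: 23.88
tool_pos: [0.5367, -0.1636, 0.1373]
tcp_rot: [3.141, -0.0, -0.002]
contact_force: [-0.4, -1.0, -1.6]
width: 0.208
[-0.20406049  0.33615308  1.37409705] [ 3.14144710e+00 -5.91628253e-05 -1.71520944e-03]
```

```bash
python3 -m handwheel '[[0,0,0,0,4],[0,0,0,0,8],[0,0,0,0,8]]';  python3 look.py t 260 165 80 80 250 110 80 80;python3 -c "
from bench import r;s=r.state();print(s['torque'],s['tcp_rot'])
import pickle
from h import *
D=pickle.load(open('t.pkl','rb'));crop(D['wrist']['color'],195,125,110,90,7,'pics/twc.png')"
```

```text
time: 24.25
tool_pos: [0.5365, -0.1637, 0.1373]
tcp_rot: [-3.141, -0.0, 0.135]
contact_force: [-0.8, -0.9, -0.4]
width: 0.206
24.25 [ 0.5365 -0.1637  0.1373] [-1.7996e+02 -3.0000e-02  7.7400e+00] [-0.82 -0.91 -0.4 ] 0.2058196081687878
[-0.06517563  0.16863493 -0.01730194] [-3.14127918e+00 -2.03345403e-04  1.35168172e-01]
```

View pics/twc.png

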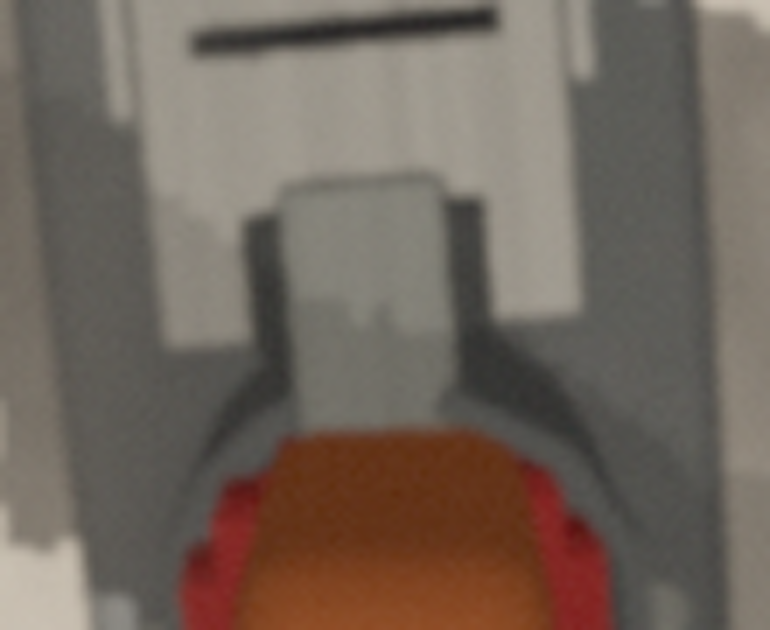

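View pics/td.png

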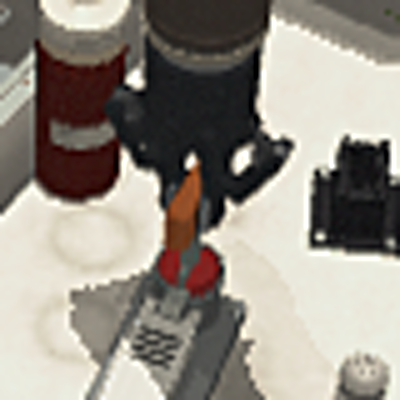

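```bash
python3 -m handwheel '[[0,0,0,0.03,0],[0,0,0,0.075,0],[0,-0.01,-0.03,0.09,6],[0,-0.025,-0.08,0.09,13],[0,-0.04,-0.13,0.09,19],[0,-0.052,-0.168,0.09,19],[0,-0.052,-0.168,0.08,19],[0,-0.052,-0.168,0.08,19]]';python3 -m handwheel '[[0,0,0,0,0],[0,0,0,0,0]]';  python3 look.py u 290 165 80 80 280 70 80 80
python3 - <<'E'
from h import *
import pickle
D=pickle.load(open("u.pkl","rb"));s,c,S,d=D["s"],D["wrist"],D["scene"],D["side"]
crop(S["color"],325,210,50,45,12,"pics/usc.png");crop(d["color"],315,95,30,50,12,"pics/udc.png");crop(S["color"],260,190,65,60,9,"pics/ulock.png")
E
```

```text
time: 25.4
tool_pos: [0.4844, -0.3308, 0.2163]
tcp_rot: [-3.14, 0.0, 0.468]
contact_force: [0.7, 0.0, -1.7]
width: 0.204
time: 25.65
tool_pos: [0.4853, -0.3308, 0.2175]
tcp_rot: [3.142, -0.001, 0.471]
contact_force: [-0.0, 0.1, -0.9]
width: 0.201
25.65 [ 0.4853 -0.3308  0.2175] [ 1.800e+02 -3.000e-02  2.697e+01] [-0.02  0.13 -0.92] 0.2008401341505791
```

View pics/uw.png

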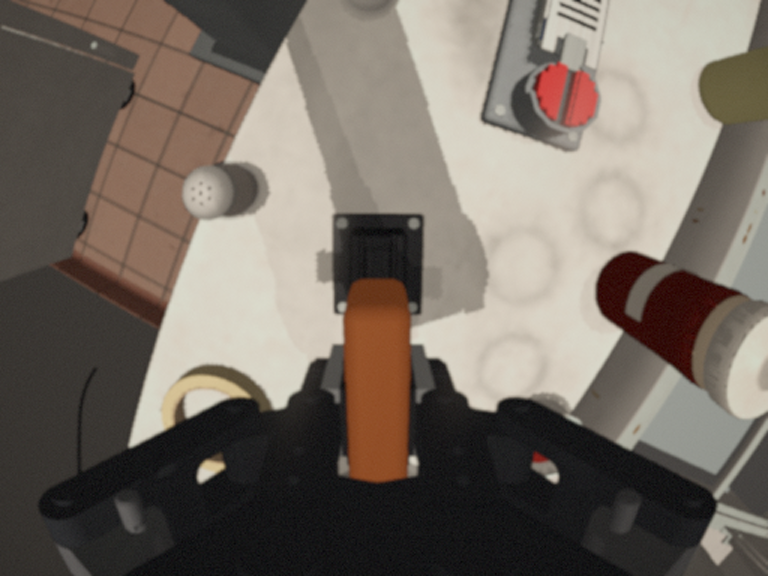

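View pics/usc.png

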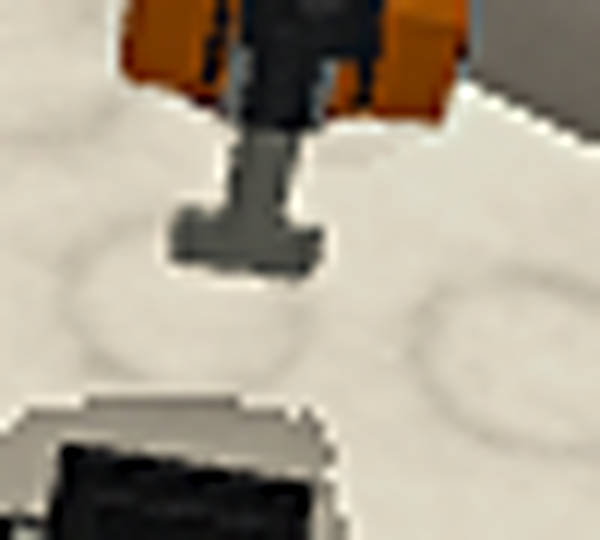

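View pics/udc.png

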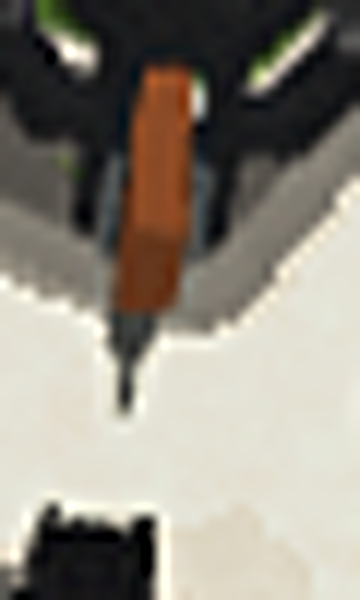

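View pics/ulock.png

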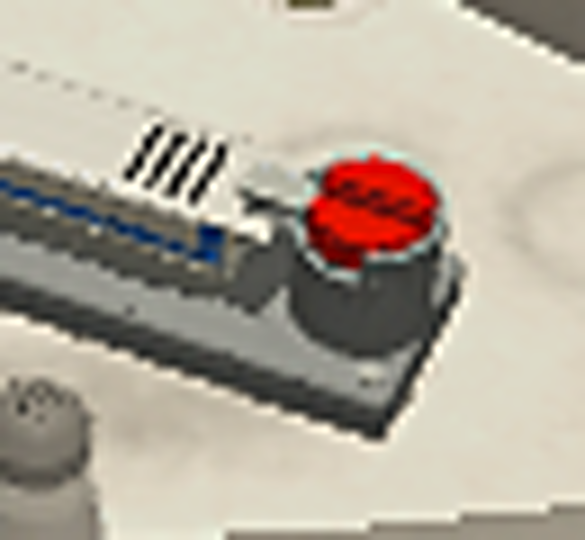

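The cam tongue lies along the rail between its prongs, so it is locked. The key is straight in the grip. I'll take it back to the pose it was grasped at and lower it into the stand.

```bash
python3 -m handwheel '[[0,-0.0005,-0.0005,-0.04,0],[0,-0.0005,-0.0005,-0.072,0],[0,-0.0005,-0.0005,-0.072,0],[0,-0.0005,-0.0005,-0.072,0],[0,-0.0005,-0.0005,-0.072,0]]';  python3 look.py v 290 165 80 80 280 70 80 80
python3 - <<'E'
from h import *
import pickle
D=pickle.load(open("v.pkl","rb"));s,c,S,d=D["s"],D["wrist"],D["scene"],D["side"]
crop(S["color"],320,220,50,50,12,"pics/vsc.png");crop(d["color"],305,105,45,50,12,"pics/vdc.png")
E
```

```text
time: 26.42
tool_pos: [0.4848, -0.3329, 0.1469]
tcp_rot: [3.14, -0.002, 0.469]
contact_force: [0.7, -0.2, -0.4]
width: 0.202
26.425 [ 0.4848 -0.3329  0.1469] [ 1.7988e+02 -9.0000e-02  2.6880e+01] [ 0.72 -0.21 -0.36] 0.20231995418397516
```

View pics/vw.png

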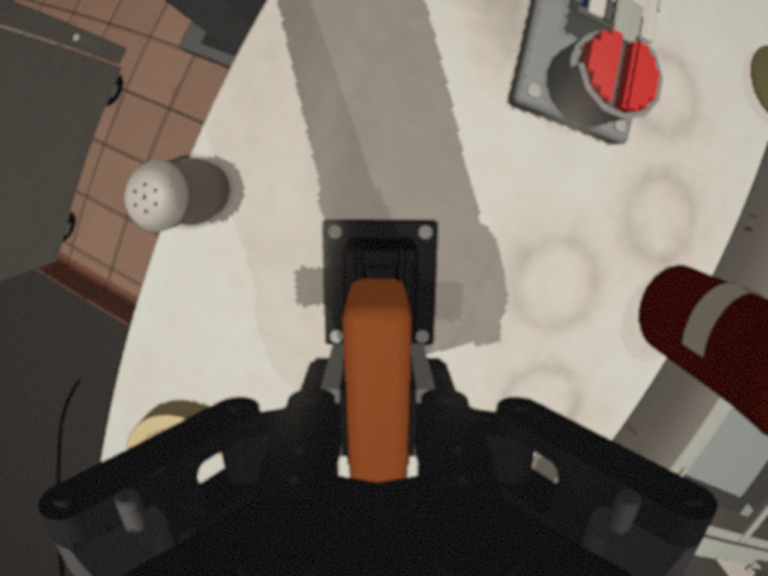

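View pics/vsc.png

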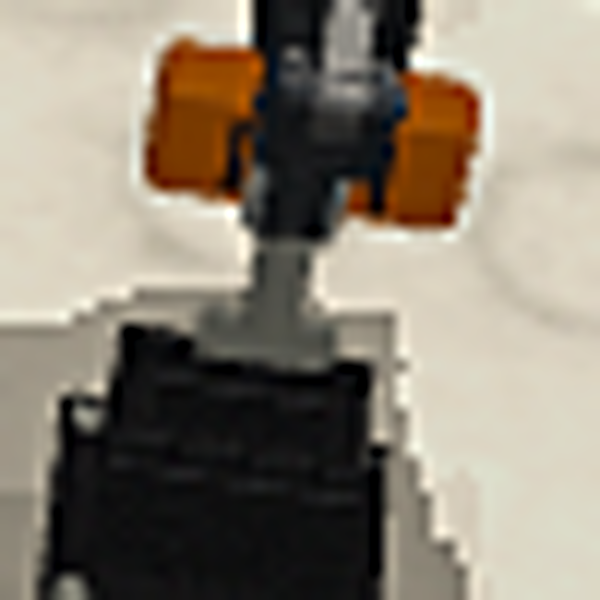

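View pics/vdc.png

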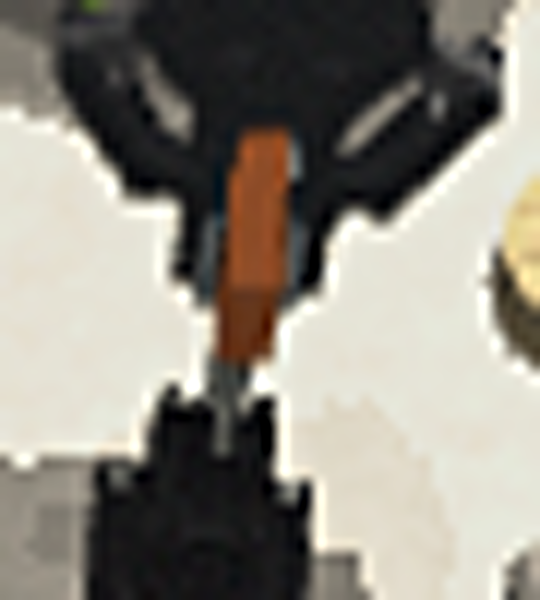

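```bash
python3 -m handwheel '[[0,0,0.001,0,0],[0,0,0.001,-0.01,0],[0,0,0.001,-0.02,0],[0,0,0.001,-0.03,0],[0,0,0.001,-0.035,0],[0,0,0.001,-0.035,0]]'
```

```text
time: 27.32
tool_pos: [0.4837, -0.3312, 0.1097]
tcp_rot: [-3.141, 0.001, 0.469]
contact_force: [0.1, 0.3, -1.4]
width: 0.203
```

```bash
python3 -m handwheel '[[0,0.001,0,0,0],[0,0.001,0,-0.008,0],[0,0.001,0,-0.015,0],[0,0.001,0,-0.02,0],[0,0.001,0,-0.024,0],[0,0.001,0,-0.024,0]]'
```

```text
time: 28.08
tool_pos: [0.4848, -0.3312, 0.0859]
tcp_rot: [-3.141, 0.0, 0.469]
contact_force: [-0.3, -0.5, -1.5]
width: 0.203
```

```bash
python3 -m handwheel '[[0,0,0,-0.0015,0],[0,0,0,-0.0015,0],[0.5,0,0,-0.0015,0],[0.8,0,0,-0.0015,0],[0.8,0,0,-0.0015,0],[0.8,0,0,0.03,0],[0.8,0,0,0.08,0],[0.8,0,0,0.13,0]]';python3 -m handwheel '[[0.8,0,0,0.03,0],[0.8,0,0,0.03,0]]'; python3 look.py x 290 190 80 80 280 90 80 80
python3 - <<'E'
from h import *
import pickle
D=pickle.load(open("x.pkl","rb"));c=D["wrist"]
cv2.imwrite("pics/xfull.png",D["scene"]["color"][:,:,::-1]);cv2.imwrite("pics/xside.png",D["side"]["color"][:,:,::-1])
E
```

```text
time: 29.08
tool_pos: [0.4847, -0.3312, 0.2176]
tcp_rot: [-3.141, 0.0, 0.469]
contact_force: [1.0, -0.1, 0.1]
width: 0.801
time: 29.32
tool_pos: [0.4859, -0.3322, 0.2489]
tcp_rot: [3.138, -0.003, 0.469]
contact_force: [0.4, 0.1, -0.9]
width: 0.802
29.325 [ 0.4859 -0.3322  0.2489] [179.79  -0.19  26.88] [ 0.41  0.14 -0.91] 0.8016571156421124
```

View pics/xw.png

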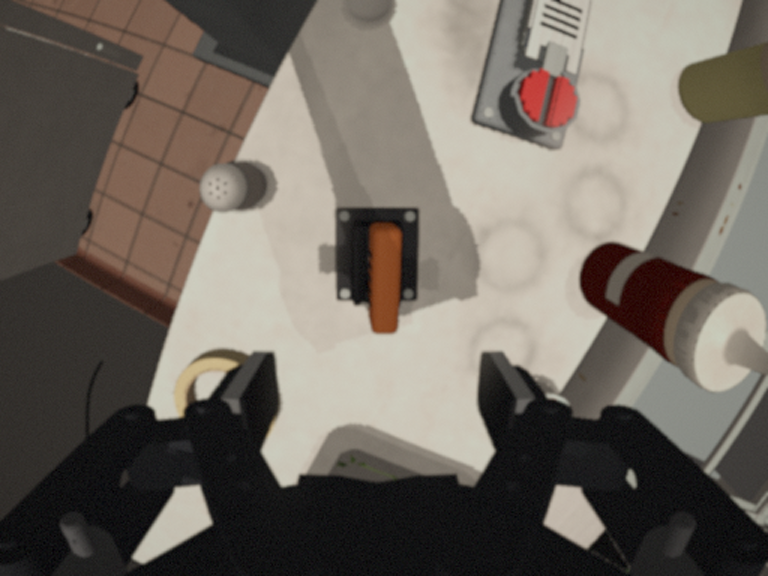

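View pics/xs.png

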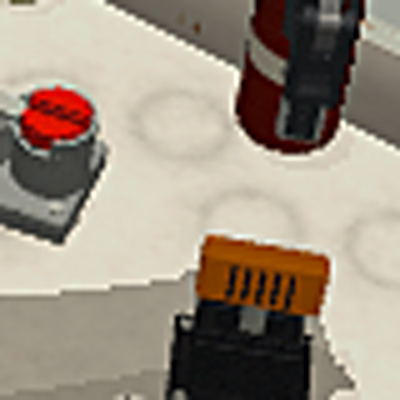

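View pics/xside.png

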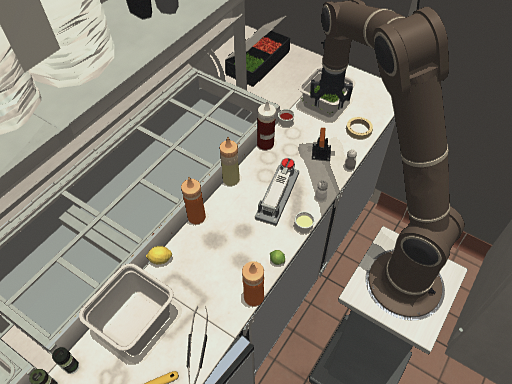

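View pics/xfull.png

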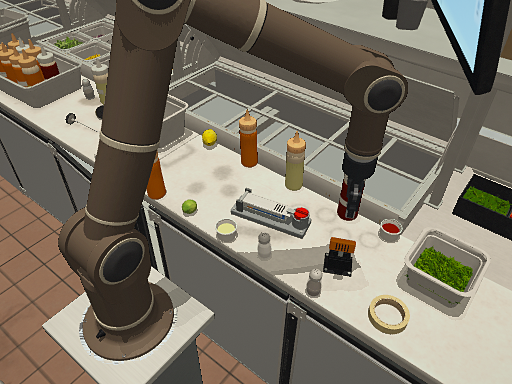

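```bash
python3 - <<'E'
from h import *
import pickle
D=pickle.load(open("x.pkl","rb"));s,c,S,d=D["s"],D["wrist"],D["scene"],D["side"]
D0=pickle.load(open("c0.pkl","rb"))
for n,(a,b) in dict(now=(S,d),before=(D0["scene"],D0["side"])).items():
    out=[]
    for im in(a,b):
        q=im["color"].astype(int);m=(q[:,:,0]>130)&(q[:,:,0]>q[:,:,1]*1.6)&(q[:,:,2]<60)&(q[:,:,1]>40)
        m[:, :300]=0; m[:,370:]=0; m[:115]=0; m[280:]=0
        if im is b: m[165:]=0
        else: m[:230]=0
        nl,lab,st,ce=cv2.connectedComponentsWithStats(m.astype(np.uint8));i=1+np.argmax(st[1:,4]);out.append(ce[i]);print(n,st[i],ce[i])
    print(tri(ray(a,*out[0]),ray(b,*out[1])))
crop(c["color"],215,130,75,100,6,"pics/xwc.png");crop(d["color"],300,115,40,50,12,"pics/xdc.png")
E
```

```text
now [331 237  25  15 140] [342.36428571 242.35      ]
now [320 129   4  12  39] [321.82051282 135.02564103]
[ 0.49203858 -0.33002289  0.09035149]
before [330 239  25  13 128] [341.6171875 243.       ]
before [322 128   5  10  23] [323.65217391 131.86956522]
[ 0.48515146 -0.33374011  0.10158805]
```

View pics/xdc.png

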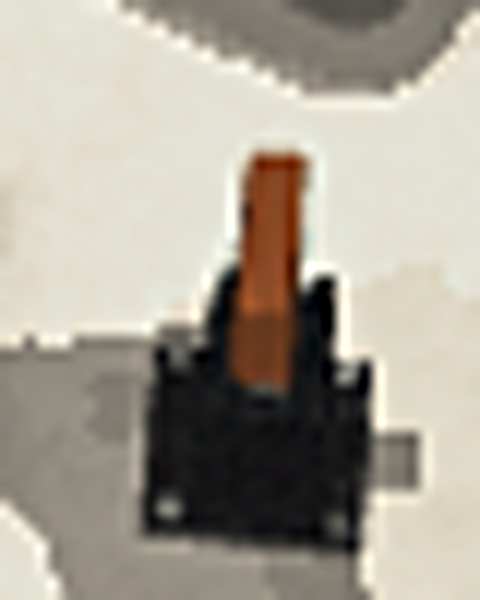

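View pics/xwc.png

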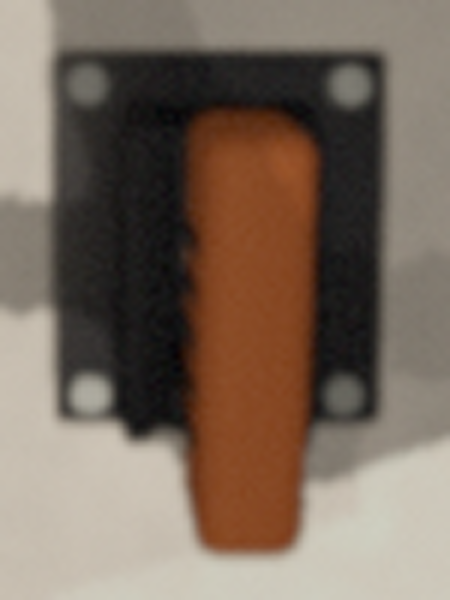

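```bash
python3 -m handwheel '[[0.8,0,0,0.02,0],[0.8,0,0,0.02,0],[0.8,0,0,0.02,0]]'; python3 - <<'E'
from bench import r
print(r.job_done())
E
```

```text
time: 29.85
tool_pos: [0.4846, -0.331, 0.265]
tcp_rot: [-3.14, 0.001, 0.469]
contact_force: [0.1, 0.0, 0.4]
width: 0.798
the job is handed in; nothing more can be done
None
```

I did every step of the task and handed the job in at 29.9 s of the 72 s allowed. It reports no verdict.

- **Strip:** It was loaded against the follower and let go. The follower's front face measured about +47 mm, close to the expected +48, and the strip's end lies behind the lip. The view after release agreed with it lying flat. The shut rail now hides most of it.
- **Rail:** I pressed it down with about 30 N, until the fingertip was at z 58 mm against a nominal rail top of 59. It looks level and shut.
- **Cam:** I turned the key until the torque rose sharply (0.7, then 1.4 N m), so the cam is at its stop. The tongue lies between the prongs at the end of the rail.
- **Key:** I released it in its stand with the blade's lower edge at about z 6.5 mm, and no contact was felt on the way down. It now leans about 0.05 rad the other way from how it stood at the start, which is under the 0.15 rad limit. Rough image checks of its height disagreed by a few mm up to about 1 cm. I relied on the release height instead.
- **Bystanders:** Bottles, shakers and bowls look unmoved in the last pictures, though I did not measure them again. The gripper ended clear of everything.

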